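Refill the label-tape tube and return the empty hubs

TASK

Refill the label-tape store: lift the cap off the clear tube and lay it on the desk, then stack full reels flat in the tube until the top one comes level with the dark fill line. Feed every empty hub on the desk through the neck into the clear canister, and put the cap back on the tube so that it sits fully home. Any full reel left over stays lying flat on the desk; do not knock the mug, phone or notebook about.

Things in the scene. Friction and masses are not known exactly. Their poses are not given: they have to be found in the camera images.
- tube: Clear store tube for full reels, fixed upright on a black foot 94 mm across. Origin under the middle of the foot, z up. Inner floor 10 mm above it, inner diameter 60 mm, wall 3 mm; the top 10 mm flare to 66 mm inner, 72 mm outer; rim at 94 mm. Dark fill line at 82 mm, the height of four reels; a fifth would stick out and keep the cap off. At the start the cap is on and one or two reels are in it.
- tube_line (a point): Point on the tube's axis at the height of the fill line.
- tube_mouth (a point): Centre of the tube's mouth, at rim height.
- cap: Loose black cap of the tube, about 80 g, 34 mm high: below, a plug 55 mm in diameter and 6 mm high; a flange 80 mm in diameter, 6 mm thick; on top a round knob 26 mm in diameter, 22 mm high. Origin under the centre of the plug, z up through the knob. Seated, the flange rests on the tube's rim, the origin 88 mm above the tube's, with about 3 mm play sideways.
- canister: Clear plastic canister for empty hubs, 150 mm high, fixed upright: body 108 mm in diameter, a shoulder, and a straight neck with a black collar, inner diameter 48 mm, from 128 mm up to the rim at 150 mm. Origin at the middle of its underside, z up. A full reel does not pass the neck.
- canister_mouth (a point): Centre of the canister's mouth, at rim height.
- reel_a: Full label-tape reel: white paper tape wound on a grey plastic hub, a flat disc 56 mm in diameter and 18 mm thick, solid to the gripper (the hub is closed by a web). Origin at its centre (9 mm above what it lies on), z along its axis. Lies at the bottom of the tube at the start.
- reel_b: Full label-tape reel: white paper tape wound on a grey plastic hub, a flat disc 56 mm in diameter and 18 mm thick, solid to the gripper (the hub is closed by a web). Origin at its centre (9 mm above what it lies on), z along its axis. Lies on reel_a in the tube at the start, or is absent (None).
- reel_1: Full label-tape reel: white paper tape wound on a grey plastic hub, a flat disc 56 mm in diameter and 18 mm thick, solid to the gripper (the hub is closed by a web). Origin at its centre (9 mm above what it lies on), z along its axis. Lies flat on the desk at the start, may be absent (None).
- reel_2: Full label-tape reel: white paper tape wound on a grey plastic hub, a flat disc 56 mm in diameter and 18 mm thick, solid to the gripper (the hub is closed by a web). Origin at its centre (9 mm above what it lies on), z along its axis. Lies flat on the desk at the start, may be absent (None).
- reel_3: Full label-tape reel: white paper tape wound on a grey plastic hub, a flat disc 56 mm in diameter and 18 mm thick, solid to the gripper (the hub is closed by a web). Origin at its centre (9 mm above what it lies on), z along its axis. Lies flat on the desk at the start, may be absent (None).
- reel_4: Full label-tape reel: white paper tape wound on a grey plastic hub, a flat disc 56 mm in diameter and 18 mm thick, solid to the gripper (the hub is closed by a web). Origin at its centre (9 mm above what it lies on), z along its axis. Lies flat on the desk at the start, may be absent (None).
- hub_1: Empty hub: a bare grey plastic disc, the same hub with no tape left on it, 38 mm in diameter and 18 mm thick, lying flat on the desk at the start, may be absent (None). Origin at its centre, z along its axis.
- hub_2: Empty hub: a bare grey plastic disc, the same hub with no tape left on it, 38 mm in diameter and 18 mm thick, lying flat on the desk at the start, may be absent (None). Origin at its centre, z along its axis.
- hub_3: Empty hub: a bare grey plastic disc, the same hub with no tape left on it, 38 mm in diameter and 18 mm thick, lying flat on the desk at the start, may be absent (None). Origin at its centre, z along its axis.
- hub_4: Empty hub: a bare grey plastic disc, the same hub with no tape left on it, 38 mm in diameter and 18 mm thick, lying flat on the desk at the start, may be absent (None). Origin at its centre, z along its axis.
- screen_corner (a point): Lower corner of the fixed flat monitor that is nearest the robot, about 0.1 m above the desk. The screen stands from there up to 0.5 m and runs back and to the left (about 0.53 m in x for 0.85 m in y), so swing between the left and right halves of the desk on the robot's side of this corner, gripper's width included.
- mug: Bystander: blue mug, 95 mm high, origin under it. Leave alone.
- phone: Bystander: black phone lying flat, 148x72x9 mm, origin under its centre. Leave alone.
- notebook: Bystander: black notebook lying flat, 210x153x16 mm, origin under its centre. Leave alone.
Things that resemble listed ones, but are neither listed nor needed, are in the scene too. What is shaped like the hub_4 but purple or yellow is not meant.

How it is judged (in metres and radians):
On the way, in this order (a step that is already met when the one before it is completed fails the run):
1. the cap is off the tube and lies on the desk, clear of the tube (height (world z) of cap below 0.045 m and horizontal distance between cap and tube above 0.07 m), for 0.2 s.
2. the stack of reels in the tube reaches the fill line (((horizontal distance between reel_a and tube below 0.007 m and angle between the z axis of reel_a and the z axis of tube, either way round below 0.12 rad and z of reel_a in the frame of tube between 0.067 and 0.079 m) or (horizontal distance between reel_b and tube below 0.007 m and angle between the z axis of reel_b and the z axis of tube, either way round below 0.12 rad and z of reel_b in the frame of tube between 0.067 and 0.079 m) or (horizontal distance between reel_1 and tube below 0.007 m and angle between the z axis of reel_1 and the z axis of tube, either way round below 0.12 rad and z of reel_1 in the frame of tube between 0.067 and 0.079 m) or (horizontal distance between reel_2 and tube below 0.007 m and angle between the z axis of reel_2 and the z axis of tube, either way round below 0.12 rad and z of reel_2 in the frame of tube between 0.067 and 0.079 m) or (horizontal distance between reel_3 and tube below 0.007 m and angle between the z axis of reel_3 and the z axis of tube, either way round below 0.12 rad and z of reel_3 in the frame of tube between 0.067 and 0.079 m) or (horizontal distance between reel_4 and tube below 0.007 m and angle between the z axis of reel_4 and the z axis of tube, either way round below 0.12 rad and z of reel_4 in the frame of tube between 0.067 and 0.079 m))), for 0.2 s.
At the end, for the whole second after the job is handed in: One reel is flat in the tube with its top within 6 mm of the line, none higher; the other reels lie flat in the tube or on the desk, 60 mm or more from the tube's axis; every hub is in the canister, below its neck; the cap is on, at rest, within 8 mm of the axis and 3 mm of fully home (((horizontal distance between reel_a and tube below 0.007 m and angle between the z axis of reel_a and the z axis of tube, either way round below 0.12 rad and z of reel_a in the frame of tube between 0.067 and 0.079 m) or (horizontal distance between reel_b and tube below 0.007 m and angle between the z axis of reel_b and the z axis of tube, either way round below 0.12 rad and z of reel_b in the frame of tube between 0.067 and 0.079 m) or (horizontal distance between reel_1 and tube below 0.007 m and angle between the z axis of reel_1 and the z axis of tube, either way round below 0.12 rad and z of reel_1 in the frame of tube between 0.067 and 0.079 m) or (horizontal distance between reel_2 and tube below 0.007 m and angle between the z axis of reel_2 and the z axis of tube, either way round below 0.12 rad and z of reel_2 in the frame of tube between 0.067 and 0.079 m) or (horizontal distance between reel_3 and tube below 0.007 m and angle between the z axis of reel_3 and the z axis of tube, either way round below 0.12 rad and z of reel_3 in the frame of tube between 0.067 and 0.079 m) or (horizontal distance between reel_4 and tube below 0.007 m and angle between the z axis of reel_4 and the z axis of tube, either way round below 0.12 rad and z of reel_4 in the frame of tube between 0.067 and 0.079 m)) and ((horizontal distance between reel_a and tube below 0.007 m and angle between the z axis of reel_a and the z axis of tube, either way round below 0.12 rad and z of reel_a in the frame of tube below 0.079 m) or (height (world z) of reel_a between 0 and 0.016 m and angle between the z axis of reel_a and the z axis of tube, either way round below 0.12 rad and horizontal distance between reel_a and tube above 0.06 m)) and ((horizontal distance between reel_b and tube below 0.007 m and angle between the z axis of reel_b and the z axis of tube, either way round below 0.12 rad and z of reel_b in the frame of tube below 0.079 m) or (height (world z) of reel_b between 0 and 0.016 m and angle between the z axis of reel_b and the z axis of tube, either way round below 0.12 rad and horizontal distance between reel_b and tube above 0.06 m)) and ((horizontal distance between reel_1 and tube below 0.007 m and angle between the z axis of reel_1 and the z axis of tube, either way round below 0.12 rad and z of reel_1 in the frame of tube below 0.079 m) or (height (world z) of reel_1 between 0 and 0.016 m and angle between the z axis of reel_1 and the z axis of tube, either way round below 0.12 rad and horizontal distance between reel_1 and tube above 0.06 m)) and ((horizontal distance between reel_2 and tube below 0.007 m and angle between the z axis of reel_2 and the z axis of tube, either way round below 0.12 rad and z of reel_2 in the frame of tube below 0.079 m) or (height (world z) of reel_2 between 0 and 0.016 m and angle between the z axis of reel_2 and the z axis of tube, either way round below 0.12 rad and horizontal distance between reel_2 and tube above 0.06 m)) and ((horizontal distance between reel_3 and tube below 0.007 m and angle between the z axis of reel_3 and the z axis of tube, either way round below 0.12 rad and z of reel_3 in the frame of tube below 0.079 m) or (height (world z) of reel_3 between 0 and 0.016 m and angle between the z axis of reel_3 and the z axis of tube, either way round below 0.12 rad and horizontal distance between reel_3 and tube above 0.06 m)) and ((horizontal distance between reel_4 and tube below 0.007 m and angle between the z axis of reel_4 and the z axis of tube, either way round below 0.12 rad and z of reel_4 in the frame of tube below 0.079 m) or (height (world z) of reel_4 between 0 and 0.016 m and angle between the z axis of reel_4 and the z axis of tube, either way round below 0.12 rad and horizontal distance between reel_4 and tube above 0.06 m)) and horizontal distance between each of hub_1, hub_2, hub_3, hub_4 and canister below 0.05 m and z of each of hub_1, hub_2, hub_3, hub_4 in the frame of canister below 0.11 m and horizontal distance between cap and tube below 0.008 m and angle between cap's own z axis and vertical below 0.08 rad and z of cap in the frame of tube between 0.084 and 0.091 m and linear speed of cap below 0.02 m/s); the robot touches nothing.
It fails at once if a bystander (mug, phone, notebook) is pushed more than 30 mm (distance of any of notebook, mug, phone from where it was at the start of the episode above 0.03 m).
Of reel_1, reel_2, reel_3 only 2 to 3 are there at a start; the rules pass over those that are not, and their reading is None.
Of hub_1, hub_2, hub_3, hub_4 only 3 to 4 are there at a start; the rules pass over those that are not, and their reading is None.
Of reel_b, reel_4 only 1 to 2 are there at a start; the rules pass over those that are not, and their reading is None.
At some moment in a run one of reel_1, reel_2, reel_3, reel_4, hub_1, hub_2, hub_3, hub_4 may be knocked a few centimetres aside while the robot is not near it.
It also fails if it takes over 210 s, if anything falls off the work surface, if the arm or the gripper's body presses on something with over 40 N, if the wrist force passes 120 N, or if a joint passes its speed limit or range.

ROBOT

A 6-joint arm with a two-finger parallel gripper is mounted at the origin on a cart in front of the work surface, level with it; the furniture and walls round the work are solid. World frame = base frame: x ahead of the robot, y to its left, z up, the work surface at z = 0. Lengths are in m, angles in degrees, forces in N, time in s.
With the tool pointing down it reaches from about 0.3 to 0.75 m from the base axis. Payload 8.5 kg.
Tool frame: the origin (TCP) lies at the very end of the fingers, on their centre line; the grasp point (between the pads) lies 19 mm behind it; z points along the fingers, y is the line along which they close (so a half turn about z gives the same grasp; the last joint's range is limited). The gripper opens to 85 mm and grips with 20 to 120 N. Pads are 22 mm wide; open, the fingers measure 114 mm over their backs; the gripper's body (76 mm by 85 mm) begins 54 mm behind the grasp point. The pads swing forward as they close: fully open they stand 13 mm farther back than shut.
Start: joints at [-78.913, 21.807, 74.336, -0, 83.858, -12.336], TCP at [0.219, -0.505, 0.231] pointing down, gripper open.
Joint ranges: [-178.18, 178.18], [-50.72, 133.34], [12.68, 142.11], [-81.47, 261.47], [9.98, 163.14], [-165.26, 165.26]. Speed limits (degrees/s): [136.94, 136.94, 180, 180, 180, 180].

INTERFACE

Orientations are given as a 3x3 rotation matrix whose columns are the frame's x, y, z axes.
In Python, from rig import observe, cams, ticket gives the robot as it stands.
- The arm moves only by the tool move_arm, never from a script. Its arguments are lists of equal length, an entry for each row: "jaw": the finger opening in cm, from 0 to 8.54; "dp": the shift along the tool's x, y, z in cm, a list of three; "turn": the turn, a rotation vector about the tool's x, y, z in rad, a list of three. In form: {"jaw": [jaw, ...], "dp": [[tx, ty, tz], ...], "turn": [[wx, wy, wz], ...]}. A call has 1 to 12 rows; each row shifts and turns the commanded pose from where the row before left it, along the tool's axes as they then stand; what a row does not reach is not made up. A row lasts 1/12 s, in which the tool goes at most 41.7 mm and 7.16 degrees, less where a joint would pass 70% of its speed; a pose out of reach is approached as far as the arm can. A call is refused whole if a number of a shift passes 4.17 or a number of a turn 0.125, either way. A call with a gripper value outside its range is refused whole. The fingers move at their own pace and stop on an object; "force" is the grip in N (left out, the last holds). Time passes only in rows, so rows that do not move let the fingers close. It gives the time, the measured TCP pose, the force, the opening and the grip force at its end, in the units of the state.
- observe(): the state, without advancing time (a new reading comes with each control period).
- cams.get_image(name): name is "scene" or "side" or "wrist"; returns (picture, depth): 400x640x3 uint8, red, green, blue; 400x640 float32, m along the optical axis (not along the pixel's ray), 0 where there is no reading.
- cams.calibration(name): a dict with "vertical_fov" (degrees; the focal length in pixels is half the picture's height over the tangent of half this angle, whatever the lens; pixels are square), "cx", "cy" (the principal point, pixels), "view" (4x4, takes a point from world to camera coordinates); the wrist camera has in their place "tool_from_camera" (4x4, takes a point from camera to tool coordinates, whose origin is the TCP and whose axes are the flange's). Camera axes: x right, y up, looking along -z (the intrinsics and any distortion apply to the point x, -y, -z); pixel columns grow to the right and rows downward; lengths in m; the calibration is good to about 2 mm. A picture is of the moment at which its call begins: read the wrist's pose just before it. calibration takes no time and is no camera call.
- ticket.close_job(): hands the job in; it is judged then, once.
Trained networks look in the newest picture that a camera, given by its name, has taken for a name from the list of things; names that differ only in an ending like _2 or _b are one class to them, and where a whole thing is asked for, a point or a joint stands for the part that bears it (a point fixed in the world has none). Each returns a list of dicts, best first, with "p" (0 to 1); they miss things now and then, are a little off and sometimes report something else, mostly with a low value. They report only what shows in the picture. A call takes as long as a camera call. They do not tell look-alikes from the thing itself.
- cams.spot_in(camera, query): "box" ([centre column, centre row, width, height] as shares, 0 to 1, of the picture: columns of its width, rows of its height, round what is visible of it).
- cams.outline_of(camera, query): "mask" (400x640 bool, what is visible of it) and "box" ([centre column, centre row, width, height] as shares, 0 to 1, of the picture: columns of its width, rows of its height, round what is visible of it).
- cams.mark_of(camera, query): "location" ([column, row] as shares, 0 to 1, of the picture: columns of its width, rows of its height: a listed point, or the origin of a listed thing).
The state is a dict: "time_s": time; "q": joint angles; "qvel": joint speeds; "joint_efforts": joint torques, N m; "position": TCP position; "tool_rot": TCP orientation; "ft_force": force on the tool from outside, world axes, zero at the start; "wrist_torque": the same for the moment, N m; "grip_width": finger opening in m; "gripper_force": force on a finger pad.
Only numpy, scipy, OpenCV 4.12 (cv2) and the standard library are available. Lean on these libraries where they do the work, as an engineer would, in place of code of your own. Each camera call takes 0.05 s, during which the arm holds its last target. There are 200 camera calls.

## Working session

There is one attempt and no reset: what is moved stays moved. The work goes in short steps, Python scripts to look and compute and a tool call to move; the robot and the scene stay as the last step left them, time stands still between calls to the robot, and variables do not carry over. Pictures are saved under pics/ and viewed, at most 14 in all, crops included, and the job is handed in when it is done.

Besides the shell and the picture viewer there is one more tool, called by a JSON object that holds its "api" and its "payload". move_arm: Moves the arm, as the interface text tells. Its arguments: {"type":"object","properties":{"jaw":{"type":"array","items":{"type":"number"}},"dp":{"type":"array","items":{"type":"array","items":{"type":"number"}}},"turn":{"type":"array","items":{"type":"array","items":{"type":"number"}}},"force":{"type":"number"}},"required":["jaw","dp","turn"]}

```bash
ls; mkdir -p pics; cat > h.py <<'E'
import numpy as np, cv2
from rig import observe, cams, ticket
def shot(n,save=None):
    s=observe(); im,d=cams.get_image(n); c=cams.calibration(n)
    if 'view' in c: T=np.linalg.inv(np.array(c['view']))
    else:
        W=np.eye(4); W[:3,:3]=np.array(s['tool_rot']); W[:3,3]=s['position']; T=W@np.array(c['tool_from_camera'])
    if save: cv2.imwrite('pics/'+save+'.png',im[:,:,::-1])
    return im,d,c,T
def ray(c,T,u,v):
    f=200/np.tan(np.radians(c['vertical_fov'])/2)
    p=np.array([[[u,v]]],float); K=np.array([[f,0,c['cx']],[0,f,c['cy']],[0,0,1]])
    dist=c.get('distortion'); 
    x,y=cv2.undistortPoints(p,K,np.array(dist,float) if dist is not None else None)[0,0]
    return T[:3,3], T[:3,:3]@np.array([x,-y,-1])
def at_z(c,T,u,v,z):
    o,r=ray(c,T,u,v); return o+r*(z-o[2])/r[2]
def at_d(c,T,u,v,d):
    o,r=ray(c,T,u,v); return o+r*d
E
python3 - <<'E'
from h import *
for n in ('scene','side','wrist'):
    im,d,c,T=shot(n,n+'0'); print(n,{k:v for k,v in c.items() if k!='view'},T[:3,3].round(3))
s=observe();print(s['time_s'],np.round(s['tool_rot'],3))
E
```

```text
pics
scene {'vertical_fov': 49.09222659260992, 'cx': 315.49755203161004, 'cy': 199.19349535627126} [-0.2    0.95   0.887]
side {'vertical_fov': 48.959462699833104, 'cx': 316.4433640171341, 'cy': 202.414690496744} [ 0.579 -1.244  0.892]
wrist {'vertical_fov': 68.11601958778465, 'cx': 319.1298057317767, 'cy': 199.76149304179677, 'tool_from_camera': array([[ 2.75389515e-04,  9.61597954e-01,  2.74461837e-01,
         7.06083885e-02],
       [ 9.99999923e-01, -3.41552399e-04,  1.93274937e-04,
        -2.24484094e-04],
       [ 2.79595883e-04,  2.74461762e-01, -9.61597974e-01,
        -1.42979559e-01],
       [ 0.00000000e+00,  0.00000000e+00,  0.00000000e+00,
         1.00000000e+00]])} [ 0.283 -0.476  0.374]
0.15 [[ 0.918  0.398 -0.   ]
 [ 0.398 -0.918  0.001]
 [ 0.    -0.001 -1.   ]]
```

View pics/scene0.png

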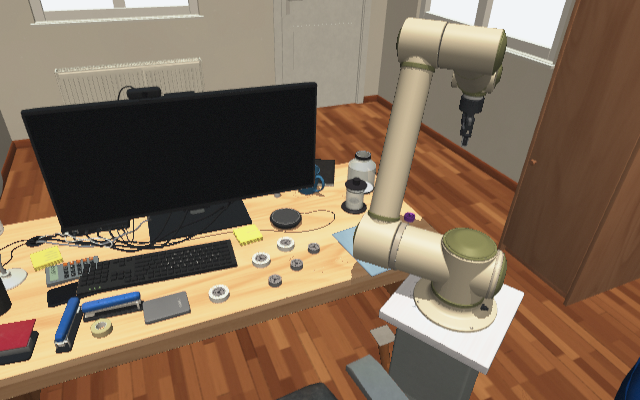

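View pics/side0.png

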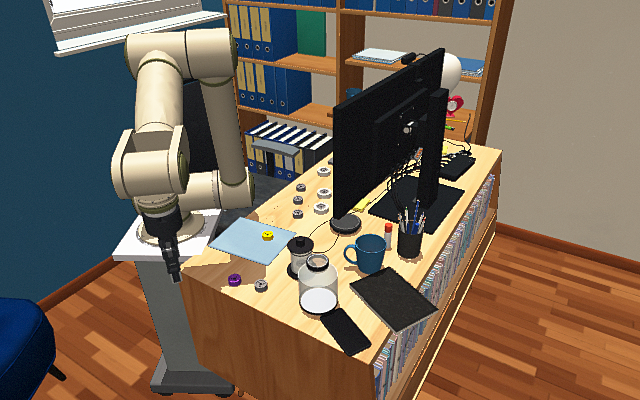

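```bash
python3 - <<'E'
from h import *
for n in ('scene','side'):
    im,d,c,T=shot(n)
    for q in ('tube','cap','canister','reel_1','hub_1','mug','phone','notebook'):
        for r in cams.outline_of(n,q):
            if r['p']<.25: continue
            m=r['mask']; v,u=np.nonzero(m)
            if len(u)<5: continue
            b=np.array(r['box'])*[640,400,640,400]
            uu,vv=u.mean(),v.mean()
            z={'reel_1':.014,'hub_1':.014,'cap':.11,'canister':.07,'tube':.05}.get(q,.005)
            k=im[m].mean(0)
            print(n,q,round(r['p'],2),b.round(0),len(u),k.round(),at_z(c,T,uu,vv,z).round(3)[:2])
    for q in ('tube_mouth','tube_line','canister_mouth','cap','tube','canister','screen_corner'):
        for r in cams.mark_of(n,q)[:2]:
            u,v=np.array(r['location'])*[640,400]
            z={'tube_mouth':.094,'tube_line':.082,'canister_mouth':.15,'cap':.088,'screen_corner':.1}.get(q,0)
            print(n,'mark',q,round(r['p'],2),round(u),round(v),at_z(c,T,u,v,z).round(3)[:2])
E
```

```text
scene tube 0.57 [357. 202.  29.  26.] 504 [128. 121. 110.] [ 0.45  -0.186]
scene cap 0.64 [356. 184.  21.  12.] 213 [49. 47. 49.] [ 0.461 -0.202]
scene canister 0.58 [360. 170.  24.  43.] 687 [159. 157. 148.] [ 0.539 -0.381]
scene reel_1 0.75 [311. 181.  20.  27.] 234 [53. 76. 88.] [ 0.673 -0.243]
scene reel_1 0.73 [286. 244.  17.  14.] 205 [184. 179. 165.] [0.518 0.116]
scene reel_1 0.64 [261. 260.  13.  15.] 239 [185. 178. 164.] [0.526 0.221]
scene reel_1 0.61 [220. 295.  16.  18.] 311 [187. 182. 169.] [0.521 0.395]
scene reel_1 0.51 [325. 172.  23.  33.] 387 [58. 56. 52.] [ 0.695 -0.357]
scene hub_1 0.72 [296. 265.  11.   7.] 119 [122. 115. 109.] [0.429 0.169]
scene hub_1 0.67 [276. 280.  16.  14.] 158 [139. 127. 115.] [0.435 0.264]
scene hub_1 0.59 [316. 249.  11.  13.] 123 [134. 122. 112.] [0.433 0.074]
scene mug 0.74 [312. 182.  21.  27.] 104 [42. 70. 86.] [ 0.684 -0.245]
scene mug 0.7 [362. 170.  29.  44.] 850 [156. 152. 141.] [ 0.594 -0.479]
scene phone 0.66 [313. 182.  24.  25.] 223 [50. 74. 89.] [ 0.683 -0.259]
scene notebook 0.87 [325. 174.  22.  29.] 405 [58. 56. 52.] [ 0
[... 797 characters left out ...]
ide mug 0.72 [366. 256.  45.  39.] 1121 [43. 72. 90.] [ 0.681 -0.145]
side phone 0.65 [349. 332.  52.  46.] 1293 [30. 28. 30.] [ 0.603 -0.468]
side notebook 0.52 [302. 188.   9.   5.] 78 [126. 114. 106.] [0.437 0.264]
side mark tube_mouth 0.92 302 244 [ 0.478 -0.217]
side mark tube_mouth 0.29 297 199 [0.445 0.031]
side mark tube_line 0.89 301 249 [ 0.477 -0.228]
side mark canister_mouth 0.2 302 271 [ 0.493 -0.402]
side mark cap 0.58 299 247 [ 0.469 -0.225]
side mark tube 0.64 300 270 [ 0.471 -0.226]
side mark tube 0.28 323 170 [0.523 0.414]
side mark canister 0.77 319 301 [ 0.534 -0.358]
side mark screen_corner 0.51 301 246 [ 0.478 -0.235]
side mark screen_corner 0.39 300 244 [ 0.474 -0.229]
```

```bash
python3 - <<'E'
from h import *
a=cv2.imread('pics/scene0.png');b=cv2.imread('pics/side0.png')
A=cv2.resize(a[215:345,70:335],(800,392),interpolation=cv2.INTER_CUBIC)
B=cv2.resize(b[225:300,190:340],(400,200),interpolation=cv2.INTER_CUBIC)
C=cv2.resize(a[150:225,325:425],(400,200),interpolation=cv2.INTER_CUBIC)[:, :400]
cv2.imwrite('pics/crop1.png',np.vstack([A,np.hstack([B,C])]))
im,d,c,T=shot('side'); print('greyhub',at_z(c,T,261,285,.012))
im,d,c,T=shot('scene'); print('tan',at_z(c,T,101,327,.012),'wr')
E
```

```text
greyhub [ 0.36282743 -0.3077076   0.012     ]
tan [0.66600606 0.65489392 0.012     ] wr
```

View pics/crop1.png

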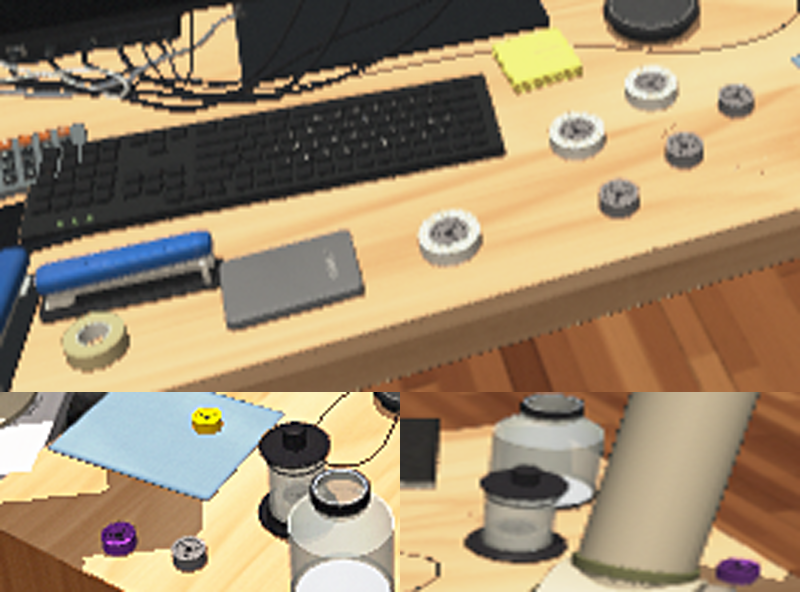

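{"api": "move_arm", "payload": {"jaw": [8.5,8.5,8.5,8.5,8.5,8.5,8.5,8.5,8.5,8.5,8.5,8.5], "dp": [[0,0,0],[0,0,0],[0,0,0],[0,0,0],[3.2,-3.5,0],[3.2,-3.5,0],[3.2,-3.5,0],[3.2,-3.5,0],[3.2,-3.5,0],[3.2,-3.5,0],[3.2,-3.5,0],[3.0,-3.5,0]], "turn": [[0,0,0.102],[0,0,0.102],[0,0,0.102],[0,0,0.102],[0,0,0],[0,0,0],[0,0,0],[0,0,0],[0,0,0],[0,0,0],[0,0,0],[0,0,0]]}}

```text
time_s: 2.85
position: [0.4435, -0.2559, 0.2315]
tool_rot: [[1.0, 0.001, 0.0], [0.001, -1.0, -0.0], [0.0, 0.0, -1.0]]
ft_force: [0.7, -0.2, -0.5]
grip_width: 0.0853
gripper_force: 0.0
```

```bash
cat >> h.py <<'E'
def near(query,z,p=.3,save=None,cls='wrist'):
    im,d,c,T=shot(cls,save); s=observe(); P=np.array(s['position'])
    print('t',round(s['time_s'],1),'tcp',(P*100).round(2),'yaw',np.degrees(np.arctan2(s['tool_rot'][1][0],s['tool_rot'][0][0])).round(1))
    for q,zz in zip(query,z):
        for r in cams.outline_of(cls,q):
            if r['p']<p or r['mask'].sum()<20: continue
            v,u=np.nonzero(r['mask']); (a,b),R=cv2.minEnclosingCircle(np.stack([u,v],1).astype(np.float32))
            w=at_z(c,T,a,b,zz); 
            print(q,round(r['p'],2),'px',round(a),round(b),'R',round(R),'col',im[r['mask']].mean(0).round(),'cm',(w*100).round(2)[:2],'depth z',round(100*np.median([at_d(c,T,x,y,d[y,x])[2] for x,y in zip(u[::7],v[::7]) if d[y,x]>0] or [0]),1))
    return im,d,c,T
def marks(qs,z,cls='wrist'):
    im,d,c,T=shot(cls)
    for q,zz in zip(qs,z):
        for r in cams.mark_of(cls,q)[:2]:
            u,v=np.array(r['location'])*[640,400]; print('mark',q,round(r['p'],2),round(u),round(v),(at_z(c,T,u,v,zz)*100).round(2)[:2])
E
python3 - <<'E'
from h import *
near(['cap'],[.10],save='w1')
marks(['cap','tube_mouth'],[.088,.094])
E
```

```text
t 2.9 tcp [ 44.69 -25.05  23.16] yaw 0.3
cap 0.95 px 287 156 R 44 col [75. 71. 71.] cm [ 47.75 -22.52] depth z 10.0
mark cap 0.64 293 158 [ 47.52 -22.71]
mark tube_mouth 0.16 294 157 [ 47.78 -22.85]
```

View pics/w1.png

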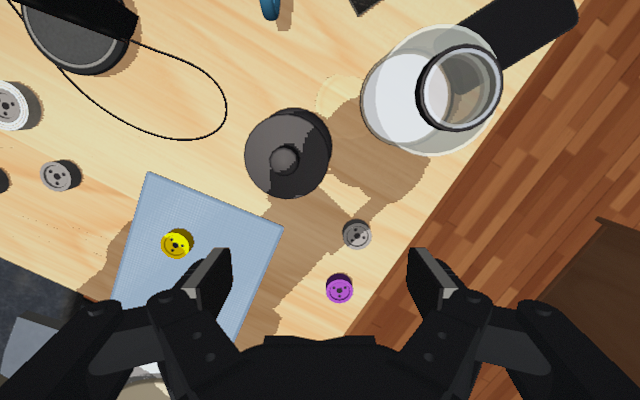

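{"api": "move_arm", "payload": {"jaw": [8.5,8.5,6,6], "dp": [[0,0,2],[0,0,2],[0,0,0],[0,0,0]], "turn": [[0,0,0],[0,0,0],[0,0,0],[0,0,0]]}}

```text
time_s: 3.43
position: [0.4415, -0.2586, 0.1912]
tool_rot: [[1.0, -0.001, -0.001], [-0.001, -1.0, 0.001], [-0.001, -0.001, -1.0]]
ft_force: [-0.1, -0.4, 0.4]
grip_width: 0.0637
gripper_force: 0.0
```

```bash
python3 - <<'E'
from h import *
im,d,c,T=near(['cap'],[.10],save='w2')
# canister collar & hub: 
g=cv2.cvtColor(im,cv2.COLOR_RGB2GRAY)
near(['canister','hub_1'],[.15,.018])
marks(['cap','tube','tube_mouth','canister_mouth'],[.088,0,.094,.15])
E
```

```text
t 3.5 tcp [ 44.2  -25.87  19.21] yaw -0.1
cap 0.95 px 278 160 R 51 col [73. 69. 69.] cm [ 47.77 -22.49] depth z 10.0
t 3.6 tcp [ 44.24 -25.85  19.25] yaw -0.0
canister 0.62 px 449 82 R 92 col [158. 158. 153.] cm [ 53.13 -33.44] depth z 11.5
hub_1 0.91 px 358 246 R 18 col [119. 113. 108.] cm [ 36.66 -30.41] depth z 1.6
hub_1 0.61 px 160 256 R 19 col [154. 131.   5.] cm [35.41 -7.01] depth z 1.8
hub_1 0.57 px 28 181 R 25 col [113. 109. 105.] cm [44.34  6.06] depth z 1.6
hub_1 0.44 px 261 0 R 8 col [31. 49. 61.] cm [ 61.63 -20.39] depth z 5.4
mark cap 0.63 281 162 [ 47.5  -22.52]
mark canister_mouth 0.67 486 86 [ 52.95 -35.56]
```

{"api": "move_arm", "payload": {"jaw": [6,6,6,6,6,6,6,0,0,0,0,0], "dp": [[1.7,-1.7,0],[1.7,-1.7,0],[0,0,3],[0,0,3],[0,0,1.5],[0,0,1.3],[0,0,0],[0,0,0],[0,0,0],[0,0,0],[0,0,0],[0,0,0]], "turn": [[0,0,0],[0,0,0],[0,0,0],[0,0,0],[0,0,0],[0,0,0],[0,0,0],[0,0,0],[0,0,0],[0,0,0],[0,0,0],[0,0,0]], "force": 40}}

```text
time_s: 4.93
position: [0.4768, -0.2239, 0.1046]
tool_rot: [[1.0, 0.001, 0.002], [0.001, -1.0, -0.002], [0.002, 0.002, -1.0]]
ft_force: [-0.3, 0.5, 5.1]
grip_width: 0.0246
gripper_force: 39.3
```

{"api": "move_arm", "payload": {"jaw": [0,0,0,0], "dp": [[0,0,-1],[0,0,-3],[0,0,-3],[0,0,0]], "turn": [[0,0,0],[0,0,0],[0,0,0],[0,0,0]]}}

```text
time_s: 5.27
position: [0.4781, -0.2248, 0.1789]
tool_rot: [[1.0, 0.001, 0.008], [0.001, -1.0, -0.006], [0.008, 0.006, -1.0]]
ft_force: [0.6, -0.7, 0.1]
grip_width: 0.0243
gripper_force: 39.4
```

```bash
python3 - <<'E'
from h import *
im,d,c,T=shot('side')
for n,(u,v) in dict(mat1=(240,218),mat2=(298,236),mat3=(272,264),mat4=(208,245),yel=(267,236),cab=(310,236),cab2=(318,228)).items(): print(n,at_z(c,T,u,v,0).round(3), at_d(c,T,u,v,d[v,u]).round(3))
im,d,c,T=shot('wrist','w3')
E
```

```text
mat1 [0.233 0.051 0.   ] [0.234 0.046 0.003]
mat2 [ 0.451 -0.055  0.   ] [ 0.45  -0.054 -0.001]
mat3 [ 0.38  -0.201  0.   ] [ 0.381 -0.201  0.001]
mat4 [ 0.156 -0.108  0.   ] [ 0.157 -0.111  0.003]
yel [ 0.345 -0.056  0.   ] [ 0.35  -0.083  0.02 ]
cab [ 0.491 -0.054  0.   ] [ 0.491 -0.052 -0.002]
cab2 [ 0.517 -0.008  0.   ] [ 0.516 -0.005 -0.002]
```

View pics/w3.png

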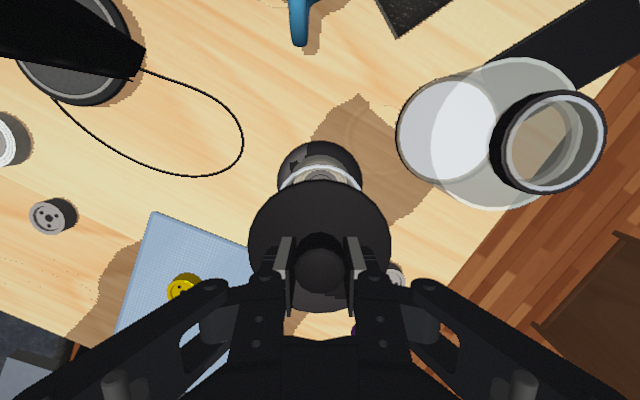

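{"api": "move_arm", "payload": {"jaw": [0,0,0,0,0,0,0,0,0,0], "dp": [[3.6,0.7,0],[3.6,0.7,0],[3.5,0.6,0],[0,0,3.5],[0,0,3.5],[0,0,3.5],[0,0,3.5],[0,0,1.2],[0,0,0.6],[0,0,0]], "turn": [[0,0,0],[0,0,0],[0,0,0],[0,0,0],[0,0,0],[0,0,0],[0,0,0],[0,0,0],[0,0,0],[0,0,0]]}}

```text
time_s: 6.2
position: [0.5825, -0.2426, 0.0152]
tool_rot: [[1.0, 0.001, -0.002], [0.001, -1.0, 0.002], [-0.002, -0.002, -1.0]]
ft_force: [0.3, 0.3, -1.7]
grip_width: 0.0246
gripper_force: 42.5
```

{"api": "move_arm", "payload": {"jaw": [6,6,6,6,6,6,6,6,6,6,6,6], "dp": [[0,0,0],[0,0,0],[0,0,-3],[0,0,-4],[0,0,-4],[0,0,-4],[0,0,-4],[-3,-0.5,0],[-3.5,-0.5,0],[-4,-0.5,0],[0,0,0],[0,0,0]], "turn": [[0,0,0],[0,0,0],[0,0,0],[0,0,0],[0,0,0],[0,0,0],[0,0,0],[0,0,0],[0,0,0],[0,0,0],[0,0,0],[0,0,0]]}}

```text
time_s: 7.2
position: [0.4769, -0.2283, 0.2059]
tool_rot: [[1.0, -0.001, 0.0], [-0.001, -1.0, -0.0], [0.0, 0.0, -1.0]]
ft_force: [0.4, 0.4, 0.7]
grip_width: 0.0598
gripper_force: 0.0
```

```bash
python3 - <<'E'
from h import *
im,d,c,T=near(['tube','reel_1','cap','hub_1'],[.094,.046,.012,.018],save='w4')
marks(['tube','tube_mouth','canister_mouth','tube_line','cap'],[0,.094,.15,.082,0])
g=cv2.medianBlur(cv2.cvtColor(im,cv2.COLOR_RGB2GRAY),3)
f=200/np.tan(np.radians(c['vertical_fov'])/2)
for (u,v) in [(320,200),(310,200),(330,195),(320,210)]: print(u,v,at_d(c,T,u,v,d[v,u]).round(3))
E
```

```text
t 7.2 tcp [ 47.83 -22.89  20.6 ] yaw 0.0
tube 0.71 px 316 186 R 49 col [116. 111. 105.] cm [ 48.73 -22.53] depth z 5.7
reel_1 0.92 px 317 180 R 25 col [158. 152. 145.] cm [ 48.24 -22.54] depth z 2.8
cap 0.75 px 334 81 R 40 col [84. 80. 80.] cm [ 58.22 -24.34] depth z 1.2
cap 0.7 px 317 185 R 49 col [114. 110. 104.] cm [ 46.87 -22.51] depth z 5.8
hub_1 0.9 px 376 266 R 15 col [130. 126. 123.] cm [ 36.8  -29.76] depth z 1.6
hub_1 0.87 px 72 206 R 22 col [119. 114. 109.] cm [44.47  6.12] depth z 1.6
hub_1 0.75 px 193 275 R 17 col [158. 141.   5.] cm [35.48 -6.94] depth z 1.8
hub_1 0.63 px 3 212 R 16 col [68. 65. 62.] cm [43.86 14.46] depth z 1.0
hub_1 0.59 px 360 320 R 16 col [132.  70. 147.] cm [ 28.81 -28.2 ] depth z 1.5
mark tube 0.93 313 180 [ 47.49 -22.12]
mark tube_mouth 0.83 316 196 [ 48.06 -22.59]
mark tube_line 0.66 314 196 [ 47.77 -22.31]
mark cap 0.89 334 89 [ 57.82 -24.48]
mark cap 0.67 315 196 [ 45.5  -22.37]
320 200 [ 0.455 -0.229  0.028]
310 200 [ 0.456 -0.217  0.028]
330 195 [ 0.461 -0.24   0.028]
320 210 [ 0.447 -0.229  0.039]
```

View pics/w4.png

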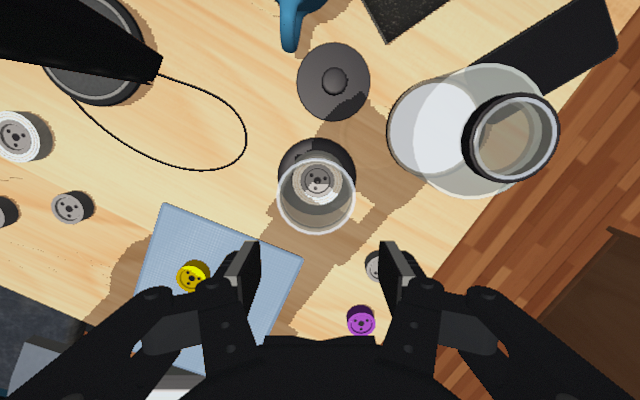

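{"api": "move_arm", "payload": {"jaw": [7,7,7,7,7,7,7,7], "dp": [[-2.7,1.8,0],[-2.8,1.8,0],[-2.8,1.9,0],[-2.7,1.8,0],[0,0,3.6],[0,0,3],[0,0,3],[0,0,0]], "turn": [[0,0,0],[0,0,0],[0,0,0],[0,0,0],[0,0,0],[0,0,0],[0,0,0],[0,0,0]]}}

```text
time_s: 8.42
position: [0.3667, -0.2999, 0.1052]
tool_rot: [[1.0, 0.0, -0.005], [0.0, -1.0, 0.007], [-0.005, -0.007, -1.0]]
ft_force: [-0.6, 1.1, -0.4]
grip_width: 0.07
gripper_force: 0.0
```

```bash
python3 - <<'E'
from h import *
near(['hub_1'],[.018]); near(['hub_1'],[.018])
E
```

```text
t 8.5 tcp [ 36.77 -30.08  10.79] yaw 0.0
hub_1 0.72 px 327 206 R 24 col [102.  98.  95.] cm [ 36.57 -30.49] depth z 1.6
hub_1 0.66 px 302 290 R 23 col [ 95.  47. 110.] cm [ 28.71 -28.39] depth z 1.6
t 8.6 tcp [ 36.9  -30.22  11.06] yaw 0.1
hub_1 0.96 px 324 208 R 24 col [102.  98.  95.] cm [ 36.52 -30.51] depth z 1.6
hub_1 0.96 px 300 290 R 23 col [ 95.  47. 109.] cm [ 28.7  -28.39] depth z 1.6
hub_1 0.82 px 48 220 R 31 col [147. 126.  13.] cm [35.43 -7.28] depth z 1.8
```

{"api": "move_arm", "payload": {"jaw": [7,7,7,7,7,0,0,0,0,0,0], "dp": [[-0.3,0.3,2],[0,0,3.5],[0,0,3.3],[0,0,1.6],[0,0,0],[0,0,0],[0,0,0],[0,0,0],[0,0,0],[0,0,0],[0,0,0]], "turn": [[0,0,0],[0,0,0],[0,0,0],[0,0,0],[0,0,0],[0,0,0],[0,0,0],[0,0,0],[0,0,0],[0,0,0],[0,0,0]]}}

```text
time_s: 9.53
position: [0.3662, -0.3056, 0.0075]
tool_rot: [[1.0, 0.001, 0.003], [0.001, -1.0, -0.004], [0.003, 0.004, -1.0]]
ft_force: [-0.5, 1.0, 8.2]
grip_width: 0.0358
gripper_force: 39.0
```

{"api": "move_arm", "payload": {"jaw": [0,0,0,0,0,0,0,0,0,0,0,0], "dp": [[0,0,-3],[0,0,-4.1],[0,0,-4.1],[0,0,-4.1],[0,0,-4.1],[2,0.6,0],[3.3,1.1,0],[3.3,1.1,0],[3.3,1.1,0],[3.3,1.1,0],[1.2,0.4,0],[0,0,0]], "turn": [[0,0,0],[0,0,0],[0,0,0],[0,0,0],[0,0,0],[0,0,0],[0,0,0],[0,0,0],[0,0,0],[0,0,0],[0,0,0],[0,0,0]]}}

```text
time_s: 10.53
position: [0.5314, -0.3588, 0.1999]
tool_rot: [[1.0, 0.002, 0.002], [0.002, -1.0, -0.001], [0.002, 0.001, -1.0]]
ft_force: [-1.3, 0.1, 0.4]
grip_width: 0.0357
gripper_force: 40.3
```

```bash
python3 - <<'E'
from h import *
near(['canister','hub_1'],[.15,.2],save='w5')
marks(['canister_mouth','canister'],[.15,0])
im,d,c,T=shot('scene');marks(['canister_mouth','canister'],[.15,0],'side')
E
```

```text
t 10.6 tcp [ 52.99 -35.83  20.  ] yaw 0.1
canister 0.61 px 318 195 R 65 col [181. 181. 178.] cm [ 55.   -35.74] depth z 11.4
hub_1 0.78 px 96 314 R 20 col [146. 125.  14.] cm [ 49.41 -23.22] depth z 1.8
hub_1 0.7 px 319 262 R 41 col [95. 92. 89.] cm [ 52.67 -35.8 ] depth z 20.8
hub_1 0.34 px 298 2 R 103 col [48. 46. 43.] cm [ 64.78 -34.89] depth z 1.3
mark canister_mouth 0.91 319 221 [ 52.89 -35.72]
mark canister_mouth 0.16 317 261 [ 49.79 -35.59]
mark canister_mouth 0.95 318 255 [ 53.27 -33.83]
mark canister 0.88 320 301 [ 53.41 -35.46]
mark canister 0.58 301 248 [ 46.63 -11.96]
```

View pics/w5.png

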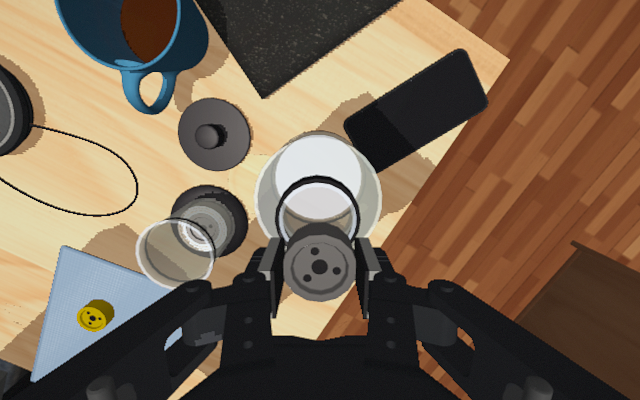

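{"api": "move_arm", "payload": {"jaw": [0,0,0,0,6,6,6,6,6,6,6], "dp": [[0.3,0,1],[0,0,2.5],[0,0,1.3],[0,0,0],[0,0,0],[0,0,0],[0,0,0],[0,0,-3],[0,0,-3],[0,0,0],[0,0,0]], "turn": [[0,0,0],[0,0,0],[0,0,0],[0,0,0],[0,0,0],[0,0,0],[0,0,0],[0,0,0],[0,0,0],[0,0,0],[0,0,0]]}}

```text
time_s: 11.95
position: [0.5329, -0.3589, 0.2129]
tool_rot: [[1.0, 0.001, 0.003], [0.001, -1.0, -0.003], [0.003, 0.003, -1.0]]
ft_force: [0.5, 0.7, 0.0]
grip_width: 0.0602
gripper_force: 0.0
```

```bash
python3 - <<'E'
from h import *
near(['hub_1','canister'],[.02,.15],save='w6')
marks(['canister_mouth'],[.15])
E
```

```text
t 12.0 tcp [ 53.24 -35.85  21.13] yaw 0.0
hub_1 0.66 px 102 310 R 18 col [147. 125.   8.] cm [35.69 -7.29] depth z 1.8
hub_1 0.52 px 315 190 R 14 col [133. 130. 126.] cm [ 52.04 -35.38] depth z 2.1
hub_1 0.49 px 260 340 R 4 col [61. 31. 69.] cm [ 30.93 -27.84] depth z 0.9
hub_1 0.47 px 0 246 R 9 col [61. 55. 50.] cm [44.85  3.38] depth z 0.5
canister 0.8 px 318 193 R 62 col [173. 173. 168.] cm [ 54.98 -35.73] depth z 11.4
mark canister_mouth 0.96 316 219 [ 52.96 -35.52]
mark canister_mouth 0.15 180 248 [ 50.64 -25.29]
```

```bash
python3 - <<'E'
from h import *
im,d,c,T=shot('wrist')
T4=T.copy(); T4[:3,3]+=np.array([.477,-.2285,.206])-np.array([.5324,-.3585,.2113])
print(at_z(c,T4,160,62,.1),at_z(c,T4,150,80,.1))
near(['hub_1','reel_1'],[.018,.018],cls='scene')
im,d,c,T=shot('scene')
print(at_z(c,T,317,172,.1), [at_d(c,T,u,v,d[v,u]).round(3) for u,v in ((314,168),(312,165),(314,172))])
E
```

```text
[ 0.58631516 -0.10497805  0.1       ] [ 0.57340557 -0.09525517  0.1       ]
t 12.3 tcp [ 53.23 -35.84  21.05] yaw 0.0
hub_1 0.62 px 275 280 R 7 col [138. 127. 116.] cm [43.09 26.36] depth z 1.3
hub_1 0.62 px 296 266 R 7 col [130. 120. 110.] cm [42.31 17.57] depth z 1.5
hub_1 0.61 px 409 217 R 5 col [118.  63. 129.] cm [ 27.39 -26.78] depth z 1.3
hub_1 0.45 px 314 248 R 6 col [130. 120. 112.] cm [43.25  7.77] depth z 1.3
reel_1 0.76 px 218 294 R 10 col [188. 183. 170.] cm [51.62 39.87] depth z 1.5
reel_1 0.73 px 285 245 R 8 col [183. 177. 164.] cm [51.2  12.11] depth z 1.4
reel_1 0.58 px 260 260 R 9 col [186. 179. 165.] cm [52.33 22.31] depth z 1.5
[ 0.63065411 -0.20421055  0.1       ] [array([ 0.568, -0.099,  0.182]), array([ 0.573, -0.094,  0.195]), array([ 0.57 , -0.103,  0.165])]
```

{"api": "move_arm", "payload": {"jaw": [8.5,8.5,8.5,8.5,8.5,8.5,8.5,8.5,8.5,8.5,8.5,8.5], "dp": [[-1.3,-3.0,0],[-1.4,-3.3,0],[-1.4,-3.3,0],[-1.4,-3.3,0],[-1.4,-3.3,0],[-1.4,-3.3,0],[-1.4,-3.3,0],[-1,-3.3,0],[0,-3.5,0],[0,-3.7,0],[0,-3.7,0],[0,-3.7,0]], "turn": [[0,0,0],[0,0,0],[0,0,0],[0,0,0],[0,0,0],[0,0,0],[0,0,0],[0,0,0],[0,0,0],[0,0,0],[0,0,0],[0,0,0]]}}

```text
time_s: 13.45
position: [0.4247, 0.05, 0.2116]
tool_rot: [[1.0, 0.0, 0.001], [0.0, -1.0, -0.0], [0.001, 0.0, -1.0]]
ft_force: [0.8, -0.1, -0.4]
grip_width: 0.085
gripper_force: 0.0
```

{"api": "move_arm", "payload": {"jaw": [8.5,8.5,8.5,8.5,8.5,8.5,8.5], "dp": [[2,-2,0],[3,-2.3,0],[3,-2.3,1],[1.7,0,2.5],[0,0,3.5],[0,0,3.5],[0,0,0]], "turn": [[0,0,0],[0,0,0],[0,0,0],[0,0,0],[0,0,0],[0,0,0],[0,0,0]]}}

```text
time_s: 14.03
position: [0.519, 0.1146, 0.1007]
tool_rot: [[1.0, 0.001, -0.011], [0.001, -1.0, 0.0], [-0.011, -0.0, -1.0]]
ft_force: [-0.8, -0.6, -0.1]
grip_width: 0.0853
gripper_force: 0.0
```

```bash
python3 - <<'E'
from h import *
near(['hub_1','reel_1'],[.018,.018],save='w7');near(['reel_1'],[.018])
E
```

```text
t 14.1 tcp [52.06 11.45 10.42] yaw 0.0
hub_1 0.87 px 372 285 R 24 col [86. 83. 80.] cm [44.74  6.97] depth z 1.6
hub_1 0.75 px 161 285 R 26 col [115. 110. 106.] cm [44.68 25.24] depth z 1.6
hub_1 0.65 px 265 291 R 24 col [129. 124. 119.] cm [44.07 16.24] depth z 1.6
hub_1 0.62 px 498 376 R 21 col [177. 174.   4.] cm [34.77 -5.78] depth z 1.8
reel_1 0.91 px 0 192 R 32 col [109. 105.  97.] cm [53.01 36.65] depth z 1.1
t 14.2 tcp [52.32 11.44 10.86] yaw 0.0
reel_1 0.81 px 201 189 R 37 col [184. 183. 179.] cm [53.63 21.06] depth z 1.8
reel_1 0.57 px 4 196 R 33 col [132. 130. 123.] cm [52.99 37.2 ] depth z 1.4
```

View pics/w7.png

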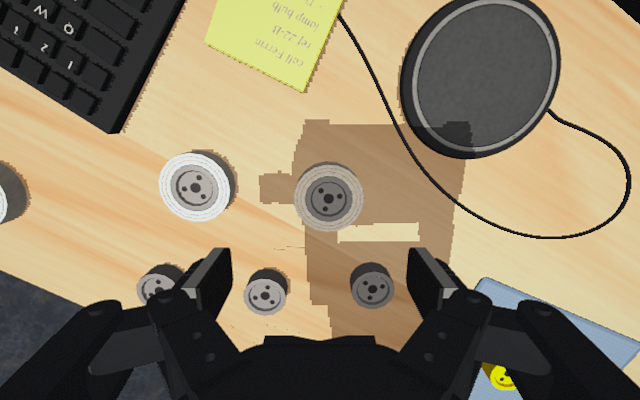

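```bash
cat >> h.py <<'E'
def circ(u,v,R,z,win=12,save=None):
    # refine disc centre via Hough near pixel guess, on a fresh wrist picture
    im,d,c,T=shot('wrist',save); s=observe(); P=np.array(s['position'])*100
    g=cv2.GaussianBlur(cv2.cvtColor(im,cv2.COLOR_RGB2GRAY),(5,5),1)
    h=cv2.HoughCircles(g,cv2.HOUGH_GRADIENT_ALT,1.5,5,param1=150,param2=.5,minRadius=int(R*.85),maxRadius=int(R*1.15))
    for a,b,r in (h[0][:,:3] if h is not None else []):
        if abs(a-u)<30 and abs(b-v)<30: 
            w=at_z(c,T,a,b,z)*100; print('circ',round(a),round(b),round(r),'cm',w.round(2)[:2],'tool d',round(w[0]-P[0],2),round(P[1]-w[1],2))
    w=at_z(c,T,u,v,z)*100; print('guess',w.round(2)[:2],'tool d',round(w[0]-P[0],2),round(P[1]-w[1],2),'tcp',P.round(2))
E
python3 - <<'E'
from h import *
circ(328,198,33,.018)
E
```

```text
circ 328 201 33 cm [52.62 10.74] tool d 0.32 0.7
guess [52.88 10.78] tool d 0.57 0.66 tcp [52.3  11.44 10.85]
```

{"api": "move_arm", "payload": {"jaw": [8.5,8.5,8.5,8.5,8.5,0,0,0,0,0,0], "dp": [[0.3,0.7,1.5],[0,0,3.5],[0,0,3.5],[0,0,2],[0,0,0],[0,0,0],[0,0,0],[0,0,0],[0,0,0],[0,0,0],[0,0,0]], "turn": [[0,0,0],[0,0,0],[0,0,0],[0,0,0],[0,0,0],[0,0,0],[0,0,0],[0,0,0],[0,0,0],[0,0,0],[0,0,0]]}}

```text
time_s: 15.25
position: [0.5263, 0.1075, 0.0039]
tool_rot: [[1.0, 0.001, 0.005], [0.001, -1.0, -0.0], [0.005, 0.0, -1.0]]
ft_force: [-1.1, -0.4, 7.4]
grip_width: 0.0541
gripper_force: 41.0
```

{"api": "move_arm", "payload": {"jaw": [0,0,0,0,0,0,0,0,0,0,0,0], "dp": [[0,0,-2],[0,0,-3.6],[-1.5,0,-3.5],[-2,0,-3.5],[-2.5,0,-3],[-2.5,2,0],[-1.7,3.3,0],[0,4,0],[0,4,0],[0,4,0],[0,4,0],[0,4,0]], "turn": [[0,0,0],[0,0,0],[0,0,0],[0,0,0],[0,0,0],[0,0,0],[0,0,0],[0,0,0],[0,0,0],[0,0,0],[0,0,0],[0,0,0]]}}

```text
time_s: 16.25
position: [0.423, -0.1477, 0.1592]
tool_rot: [[1.0, 0.001, 0.003], [0.001, -1.0, -0.002], [0.003, 0.002, -1.0]]
ft_force: [1.3, 0.7, -0.9]
grip_width: 0.0543
gripper_force: 42.8
```

{"api": "move_arm", "payload": {"jaw": [0,0,0,0,0], "dp": [[2,3.2,0],[2,3.2,0],[1.3,1.4,0],[0,0,0],[0,0,0]], "turn": [[0,0,0],[0,0,0],[0,0,0],[0,0,0],[0,0,0]]}}

```text
time_s: 16.67
position: [0.4764, -0.224, 0.1583]
tool_rot: [[1.0, 0.0, 0.001], [0.0, -1.0, -0.001], [0.001, 0.001, -1.0]]
ft_force: [-0.4, 1.6, -0.1]
grip_width: 0.0534
gripper_force: 42.8
```

```bash
python3 - <<'E'
from h import *
near(['tube','reel_1'],[.094,.17],save='w8')
marks(['tube','tube_mouth','tube_line'],[0,.094,.082])
circ(320,230,35,.17)
circ(320,200,41,.094)
E
```

```text
t 16.7 tcp [ 47.6  -22.31  15.82] yaw 0.0
tube 0.81 px 322 194 R 55 col [102.  99.  95.] cm [ 49.21 -22.57] depth z 2.6
tube 0.71 px 571 30 R 75 col [32. 31. 32.] cm [ 59.81 -38.1 ] depth z 0.9
tube 0.54 px 415 3 R 30 col [48. 46. 42.] cm [ 61.3  -28.21] depth z 1.4
reel_1 0.9 px 320 262 R 58 col [140. 134. 125.] cm [ 47.74 -22.37] depth z 17.2
reel_1 0.78 px 321 191 R 29 col [135. 129. 122.] cm [ 51.35 -22.44] depth z 2.8
mark tube 0.84 322 183 [ 47.81 -22.51]
mark tube_line 0.56 581 53 [ 58.7  -39.85]
mark tube_line 0.55 588 148 [ 52.34 -41.88]
circ 312 202 34 cm [ 50.79 -21.9 ] tool d 3.17 -0.41
circ 314 210 36 cm [ 50.43 -21.97] tool d 2.81 -0.34
circ 333 212 36 cm [ 50.36 -22.88] tool d 2.74 0.57
guess [ 49.44 -22.28] tool d 1.82 -0.03 tcp [ 47.62 -22.31  15.76]
circ 322 210 42 cm [ 47.99 -22.49] tool d 0.36 0.17
guess [ 48.75 -22.31] tool d 1.13 -0.01 tcp [ 47.62 -22.32  15.75]
```

View pics/w8.png

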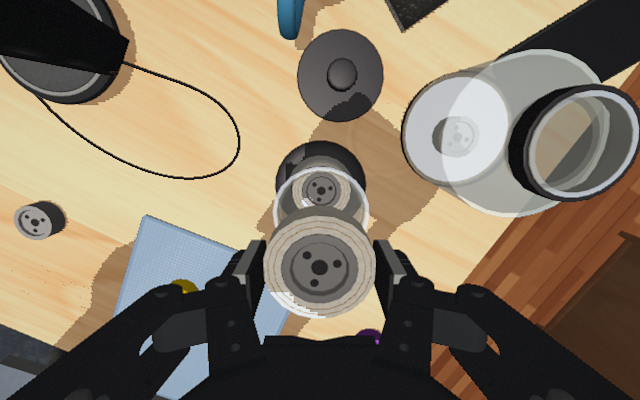

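{"api": "move_arm", "payload": {"jaw": [0,0,0,0,0,0], "dp": [[0.3,0.15,1],[0,0,2.5],[0,0,2],[0,0,0.9],[0,0,0],[0,0,0]], "turn": [[0,0,0],[0,0,0],[0,0,0],[0,0,0],[0,0,0],[0,0,0]]}}

```text
time_s: 17.62
position: [0.4794, -0.2251, 0.0931]
tool_rot: [[1.0, 0.001, -0.0], [0.001, -1.0, 0.0], [-0.0, -0.0, -1.0]]
ft_force: [0.9, 0.6, -1.5]
grip_width: 0.0541
gripper_force: 43.0
```

Inside the flare without contact. Release.

{"api": "move_arm", "payload": {"jaw": [8,8,8,8,8,8,8,8,8], "dp": [[0,0,0],[0,0,0],[0,0,0],[0,0,0],[0,0,-2],[0,0,-3.5],[0,0,-3.5],[0,0,-1],[0,0,0]], "turn": [[0,0,0],[0,0,0],[0,0,0],[0,0,0],[0,0,0],[0,0,0],[0,0,0],[0,0,0],[0,0,0]]}}

```text
time_s: 18.37
position: [0.4803, -0.2257, 0.1965]
tool_rot: [[1.0, 0.001, 0.005], [0.001, -1.0, -0.004], [0.005, 0.004, -1.0]]
ft_force: [-0.1, -0.5, -0.3]
grip_width: 0.08
gripper_force: 0.0
```

```bash
cat >> h.py <<'E'
def tubecheck(save=None):
    im,d,c,T=shot('wrist',save); s=observe(); P=np.array(s['position'])
    print('tcp',(P*100).round(2),'t',s['time_s'])
    # points inside tube by depth
    H,W=d.shape; vv,uu=np.mgrid[100:300:2,220:420:2]; pts=np.array([at_d(c,T,u,v,d[v,u]) for u,v in zip(uu.ravel(),vv.ravel()) if d[v,u]>0])
    k=(np.hypot(pts[:,0]-.4785,pts[:,1]+.225)<.024)&(pts[:,2]<.12); p=pts[k]
    zs=p[:,2]; print('n',len(zs),'z pct',np.percentile(zs,[5,25,50,75,95]).round(3))
    A=np.c_[p[:,:2]-[.4785,-.225],np.ones(len(p))]; m=np.abs(zs-np.median(zs))<.008
    print('plane slope',np.linalg.lstsq(A[m],zs[m],rcond=None)[0].round(3))
E
python3 - <<'E'
from h import *
tubecheck('w9'); near(['reel_1'],[.046])
E
```

```text
tcp [ 47.96 -22.52  19.42] t 18.4167
n 402 z pct [0.043 0.044 0.045 0.046 0.047]
plane slope [-0.004  0.013  0.045]
t 18.5 tcp [ 47.91 -22.49  19.28] yaw 0.0
reel_1 0.79 px 321 189 R 28 col [157. 152. 144.] cm [ 47.87 -22.65] depth z 4.6
```

{"api": "move_arm", "payload": {"jaw": [8.5,8.5,8.5,8.5,8.5,8.5,8.5,8.5,8.5,8.5,8.5], "dp": [[-2,-2.6,0],[-2,-2.6,0],[-2,-2.6,0],[0,-4,0],[0,-4,0],[0,-4,0],[0,-4,0],[0,-4,0],[0,-4,0],[0,-4,0],[0,-4,0]], "turn": [[0,0,0],[0,0,0],[0,0,0],[0,0,0],[0,0,0],[0,0,0],[0,0,0],[0,0,0],[0,0,0],[0,0,0],[0,0,0]]}}

```text
time_s: 19.43
position: [0.4179, 0.1748, 0.192]
tool_rot: [[1.0, 0.001, -0.003], [0.001, -1.0, -0.0], [-0.003, 0.0, -1.0]]
ft_force: [1.2, -1.0, 0.1]
grip_width: 0.0848
gripper_force: 0.0
```

{"api": "move_arm", "payload": {"jaw": [8.5,8.5,8.5,8.5,8.5,8.5,8.5,8.5], "dp": [[3.8,-1.2,0],[3.8,-1.2,0],[3.8,-1.2,0],[0,0,3],[0,0,3.3],[0,0,2],[0,0,0],[0,0,0]], "turn": [[0,0,0],[0,0,0],[0,0,0],[0,0,0],[0,0,0],[0,0,0],[0,0,0],[0,0,0]]}}

```text
time_s: 20.1
position: [0.5323, 0.2088, 0.109]
tool_rot: [[1.0, 0.001, -0.004], [0.001, -1.0, -0.001], [-0.004, 0.001, -1.0]]
ft_force: [0.3, 0.7, 2.1]
grip_width: 0.085
gripper_force: 0.0
```

```bash
python3 - <<'E'
from h import *
near(['reel_1','hub_1'],[.018,.018],save='w10')
circ(320,203,33,.018)
E
```

```text
t 20.1 tcp [53.31 20.9  11.05] yaw 0.0
reel_1 0.77 px 315 199 R 34 col [139. 133. 124.] cm [53.59 21.3 ] depth z 1.8
reel_1 0.75 px 106 204 R 40 col [163. 161. 156.] cm [53.19 38.5 ] depth z 1.8
hub_1 0.96 px 369 299 R 23 col [83. 78. 75.] cm [44.12 16.37] depth z 1.6
hub_1 0.96 px 476 287 R 23 col [109. 103.  99.] cm [45.4   6.83] depth z 1.6
hub_1 0.86 px 269 296 R 23 col [124. 118. 114.] cm [44.51 25.47] depth z 1.6
circ 315 198 33 cm [53.82 21.32] tool d 0.46 -0.41
guess [53.39 20.9 ] tool d 0.03 0.0 tcp [53.36 20.91 11.18]
```

{"api": "move_arm", "payload": {"jaw": [8.5,8.5,8.5,8.5,8.5,0,0,0,0,0,0], "dp": [[0.4,-0.4,1.5],[0,0,3.5],[0,0,3.5],[0,0,2.2],[0,0,0],[0,0,0],[0,0,0],[0,0,0],[0,0,0],[0,0,0],[0,0,0]], "turn": [[0,0,0],[0,0,0],[0,0,0],[0,0,0],[0,0,0],[0,0,0],[0,0,0],[0,0,0],[0,0,0],[0,0,0],[0,0,0]]}}

```text
time_s: 21.22
position: [0.5383, 0.2132, 0.006]
tool_rot: [[1.0, 0.001, 0.005], [0.001, -1.0, 0.001], [0.005, -0.001, -1.0]]
ft_force: [-0.6, 0.1, 5.9]
grip_width: 0.054
gripper_force: 41.2
```

{"api": "move_arm", "payload": {"jaw": [0,0,0,0,0,0,0,0,0,0,0,0], "dp": [[0,0,-2],[0,0,-3.6],[-1.5,0,-3.5],[-2,0,-3.5],[-2.5,0,-3],[-3,2,0],[-2.8,3,0],[0,4,0],[0,4,0],[0,4,0],[0,4,0],[0,4,0]], "turn": [[0,0,0],[0,0,0],[0,0,0],[0,0,0],[0,0,0],[0,0,0],[0,0,0],[0,0,0],[0,0,0],[0,0,0],[0,0,0],[0,0,0]]}}

```text
time_s: 22.22
position: [0.4191, -0.039, 0.1612]
tool_rot: [[1.0, 0.001, 0.004], [0.001, -1.0, -0.001], [0.004, 0.001, -1.0]]
ft_force: [1.7, -0.4, -0.6]
grip_width: 0.0538
gripper_force: 42.6
```

{"api": "move_arm", "payload": {"jaw": [0,0,0,0,0,0,0,0], "dp": [[0,4,0],[0,4,0],[0,4,0],[2,2.4,0],[2,2.4,0],[1.9,2,0],[0,0,0],[0,0,0]], "turn": [[0,0,0],[0,0,0],[0,0,0],[0,0,0],[0,0,0],[0,0,0],[0,0,0],[0,0,0]]}}

```text
time_s: 22.88
position: [0.4787, -0.2259, 0.1604]
tool_rot: [[1.0, -0.0, 0.002], [-0.0, -1.0, -0.001], [0.002, 0.001, -1.0]]
ft_force: [-0.2, 0.7, -1.1]
grip_width: 0.0539
gripper_force: 42.6
```

```bash
python3 - <<'E'
from h import *
near(['reel_1'],[.17],save='w11'); near(['reel_1'],[.046])
circ(320,205,42,.094)
circ(320,267,55,.17)
E
```

```text
t 22.9 tcp [ 47.82 -22.49  16.03] yaw 0.0
reel_1 0.75 px 319 265 R 57 col [141. 136. 128.] cm [ 47.69 -22.53] depth z 17.2
reel_1 0.61 px 320 198 R 31 col [138. 132. 124.] cm [ 51.21 -22.56] depth z 4.6
reel_1 0.34 px 516 136 R 118 col [149. 148. 144.] cm [ 54.04 -31.23] depth z 11.6
t 23.0 tcp [ 47.79 -22.43  16.02] yaw 0.1
reel_1 0.83 px 320 265 R 57 col [142. 136. 128.] cm [ 40.92 -22.45] depth z 17.2
reel_1 0.63 px 322 196 R 31 col [137. 132. 124.] cm [ 47.83 -22.63] depth z 4.6
reel_1 0.63 px 518 136 R 119 col [148. 148. 144.] cm [ 53.17 -39.36] depth z 11.6
circ 320 184 43 cm [ 50.02 -22.39] tool d 2.22 -0.04
circ 322 212 42 cm [ 47.96 -22.61] tool d 0.17 0.18
guess [ 48.47 -22.43] tool d 0.67 -0.0 tcp [ 47.79 -22.43  16.  ]
circ 321 268 51 cm [ 47.46 -22.46] tool d -0.34 0.02
circ 322 280 56 cm [ 46.79 -22.54] tool d -1.02 0.1
circ 330 238 57 cm [ 49.09 -22.9 ] tool d 1.28 0.45
circ 322 280 49 cm [ 46.79 -22.54] tool d -1.02 0.1
guess [ 47.55 -22.41] tool d -0.26 -0.03 tcp [ 47.8  -22.44  15.99]
```

{"api": "move_arm", "payload": {"jaw": [0,0,0,0,0,0,8,8,8,8,8,8], "dp": [[0.25,0.1,1],[0,0,2.5],[0,0,2],[0,0,1],[0,0,0],[0,0,0],[0,0,0],[0,0,0],[0,0,0],[0,0,0],[0,0,-2],[0,0,-3.5]], "turn": [[0,0,0],[0,0,0],[0,0,0],[0,0,0],[0,0,0],[0,0,0],[0,0,0],[0,0,0],[0,0,0],[0,0,0],[0,0,0],[0,0,0]]}}

```text
time_s: 24.18
position: [0.4795, -0.2251, 0.1474]
tool_rot: [[1.0, 0.001, -0.005], [0.001, -1.0, 0.004], [-0.005, -0.004, -1.0]]
ft_force: [0.2, 0.2, 0.5]
grip_width: 0.08
gripper_force: 0.0
```

{"api": "move_arm", "payload": {"jaw": [8.5,8.5,8.5], "dp": [[0,0,-3.5],[0,0,-1],[0,0,0]], "turn": [[0,0,0],[0,0,0],[0,0,0]]}}

```text
time_s: 24.43
position: [0.4818, -0.2267, 0.1976]
tool_rot: [[1.0, 0.001, 0.005], [0.001, -1.0, -0.004], [0.005, 0.004, -1.0]]
ft_force: [0.4, -0.8, -0.4]
grip_width: 0.085
gripper_force: 0.0
```

```bash
python3 - <<'E'
from h import *
tubecheck('w12')
E
```

```text
tcp [ 48.11 -22.62  19.53] t 24.4833
n 471 z pct [0.061 0.062 0.064 0.064 0.065]
plane slope [0.012 0.006 0.063]
```

{"api": "move_arm", "payload": {"jaw": [8.5,8.5,8.5,8.5,8.5,8.5,8.5,8.5,8.5,8.5,8.5,8.5], "dp": [[-2,-2.6,0],[-2,-2.6,0],[-2,-2.6,0],[0,-4,0],[0,-4,0],[0,-4,0],[0,-4,0],[0,-4,0],[0,-4,0],[0,-4,0],[0,-4,0],[0,-4,0]], "turn": [[0,0,0],[0,0,0],[0,0,0],[0,0,0],[0,0,0],[0,0,0],[0,0,0],[0,0,0],[0,0,0],[0,0,0],[0,0,0],[0,0,0]]}}

```text
time_s: 25.48
position: [0.4193, 0.2138, 0.1928]
tool_rot: [[1.0, 0.001, -0.003], [0.001, -1.0, -0.001], [-0.003, 0.001, -1.0]]
ft_force: [0.7, -1.1, 0.1]
grip_width: 0.0848
gripper_force: 0.0
```

{"api": "move_arm", "payload": {"jaw": [8.5,8.5,8.5,8.5,8.5,8.5,8.5,8.5,8.5,8.5], "dp": [[1.9,-3.4,0],[1.9,-3.4,0],[1.9,-3.4,0],[1.9,-3.4,0],[1.9,-3.4,0],[1.6,0,2],[0,0,3.5],[0,0,2.8],[0,0,0],[0,0,0]], "turn": [[0,0,0],[0,0,0],[0,0,0],[0,0,0],[0,0,0],[0,0,0],[0,0,0],[0,0,0],[0,0,0],[0,0,0]]}}

```text
time_s: 26.32
position: [0.5305, 0.3815, 0.1093]
tool_rot: [[1.0, 0.001, -0.004], [0.001, -1.0, -0.002], [-0.004, 0.002, -1.0]]
ft_force: [-0.3, 0.3, 0.4]
grip_width: 0.0852
gripper_force: 0.0
```

```bash
python3 - <<'E'
from h import *
near(['reel_1','hub_1'],[.018,.018],save='w13')
circ(320,203,33,.018)
E
```

```text
t 26.4 tcp [53.14 38.2  11.16] yaw 0.0
reel_1 0.62 px 308 204 R 34 col [152. 147. 138.] cm [52.95 39.1 ] depth z 1.8
hub_1 0.94 px 552 296 R 27 col [111. 106. 103.] cm [44.19 17.01] depth z 1.5
hub_1 0.76 px 638 288 R 17 col [59. 56. 54.] cm [45.07  9.42] depth z 0.7
hub_1 0.5 px 464 280 R 12 col [84. 78. 72.] cm [45.89 25.18] depth z 1.6
circ 310 207 32 cm [52.83 39.03] tool d -0.37 -0.81
guess [53.19 38.23] tool d -0.01 -0.01 tcp [53.2  38.23 11.34]
```

{"api": "move_arm", "payload": {"jaw": [8.5,8.5,8.5,8.5,8.5,0,0,0,0,0,0], "dp": [[-0.3,-0.8,1.5],[0,0,3.5],[0,0,3.5],[0,0,2.3],[0,0,0],[0,0,0],[0,0,0],[0,0,0],[0,0,0],[0,0,0],[0,0,0]], "turn": [[0,0,0],[0,0,0],[0,0,0],[0,0,0],[0,0,0],[0,0,0],[0,0,0],[0,0,0],[0,0,0],[0,0,0],[0,0,0]]}}

```text
time_s: 27.43
position: [0.5297, 0.3907, 0.0066]
tool_rot: [[1.0, 0.001, 0.005], [0.001, -1.0, 0.002], [0.005, -0.002, -1.0]]
ft_force: [-0.3, -0.3, 5.2]
grip_width: 0.0542
gripper_force: 41.5
```

{"api": "move_arm", "payload": {"jaw": [0,0,0,0,0,0,0,0,0,0,0,0], "dp": [[0,0,-2],[0,0,-3.6],[0,1.5,-3.5],[-1.9,2,-3],[-1.9,3.4,-3],[-1.9,3.4,0],[-1.9,3.4,0],[-1.9,3.4,0],[-1.3,3.4,0],[0,4,0],[0,4,0],[0,4,0]], "turn": [[0,0,0],[0,0,0],[0,0,0],[0,0,0],[0,0,0],[0,0,0],[0,0,0],[0,0,0],[0,0,0],[0,0,0],[0,0,0],[0,0,0]]}}

```text
time_s: 28.43
position: [0.4235, 0.0685, 0.1517]
tool_rot: [[1.0, 0.002, 0.004], [0.002, -1.0, -0.0], [0.004, 0.0, -1.0]]
ft_force: [1.5, -0.2, -0.4]
grip_width: 0.0541
gripper_force: 42.4
```

{"api": "move_arm", "payload": {"jaw": [0,0,0,0,0,0,0,0,0,0,0], "dp": [[0,4,-0.8],[0,4,0],[0,4,0],[0,4,0],[0,4,0],[0,2,0],[2,2.4,0],[2,2.4,0],[1.8,2.2,0],[0,0,0],[0,0,0]], "turn": [[0,0,0],[0,0,0],[0,0,0],[0,0,0],[0,0,0],[0,0,0],[0,0,0],[0,0,0],[0,0,0],[0,0,0],[0,0,0]]}}

```text
time_s: 29.35
position: [0.4822, -0.2208, 0.159]
tool_rot: [[1.0, -0.0, 0.002], [-0.0, -1.0, -0.002], [0.002, 0.002, -1.0]]
ft_force: [-0.1, 0.6, -1.0]
grip_width: 0.0535
gripper_force: 42.5
```

```bash
python3 - <<'E'
from h import *
near(['reel_1'],[.17],save='w14'); near(['reel_1'],[.064])
circ(322,212,42,.094)
circ(320,267,52,.17)
E
```

```text
t 29.4 tcp [ 48.16 -21.99  15.88] yaw 0.0
reel_1 0.95 px 319 261 R 57 col [140. 135. 126.] cm [ 48.33 -22.02] depth z 17.0
reel_1 0.77 px 326 206 R 33 col [149. 142. 131.] cm [ 51.17 -22.35] depth z 6.4
t 29.5 tcp [ 48.13 -21.91  15.87] yaw 0.1
reel_1 0.93 px 328 205 R 33 col [148. 141. 130.] cm [ 47.93 -22.61] depth z 6.4
reel_1 0.7 px 320 261 R 57 col [141. 135. 126.] cm [ 42.74 -21.99] depth z 17.0
circ 328 218 42 cm [ 47.89 -22.55] tool d -0.25 0.63
circ 327 189 45 cm [ 50.06 -22.41] tool d 1.93 0.5
guess [ 48.32 -22.06] tool d 0.18 0.15 tcp [ 48.14 -21.91  15.84]
circ 316 264 50 cm [ 48.14 -21.72] tool d -0.01 -0.2
circ 340 244 53 cm [ 49.18 -22.88] tool d 1.04 0.96
guess [ 47.97 -21.9 ] tool d -0.17 -0.02 tcp [ 48.14 -21.92  15.83]
```

{"api": "move_arm", "payload": {"jaw": [0,0,0,0,0,0,8,8,8,8,8,8], "dp": [[-0.3,0.55,1],[0,0,2.5],[0,0,2],[0,0,0.9],[0,0,0],[0,0,0],[0,0,0],[0,0,0],[0,0,0],[0,0,0],[0,0,-2],[0,0,-3.5]], "turn": [[0,0,0],[0,0,0],[0,0,0],[0,0,0],[0,0,0],[0,0,0],[0,0,0],[0,0,0],[0,0,0],[0,0,0],[0,0,0],[0,0,0]]}}

```text
time_s: 30.65
position: [0.4774, -0.2245, 0.1469]
tool_rot: [[1.0, 0.001, -0.005], [0.001, -1.0, 0.004], [-0.005, -0.004, -1.0]]
ft_force: [1.0, -0.5, -0.7]
grip_width: 0.08
gripper_force: 0.0
```

{"api": "move_arm", "payload": {"jaw": [7,7,7], "dp": [[0,0,-3.5],[0,0,-1],[0,0,0]], "turn": [[0,0,0],[0,0,0],[0,0,0]]}}

```text
time_s: 30.9
position: [0.4797, -0.2261, 0.197]
tool_rot: [[1.0, 0.001, 0.005], [0.001, -1.0, -0.004], [0.005, 0.004, -1.0]]
ft_force: [-0.3, -0.6, -1.5]
grip_width: 0.07
gripper_force: 0.0
```

```bash
python3 - <<'E'
from h import *
tubecheck('w15')
near(['hub_1','reel_1'],[.018,.018],cls='scene')
near(['cap','hub_1','reel_1'],[.012,.018,.082])
E
```

```text
tcp [ 47.9  -22.55  19.47] t 30.95
n 531 z pct [0.079 0.08  0.082 0.082 0.083]
plane slope [0.007 0.006 0.081]
t 31.0 tcp [ 47.84 -22.52  19.33] yaw 0.0
hub_1 0.65 px 296 265 R 7 col [134. 123. 112.] cm [42.51 17.44] depth z 1.3
hub_1 0.48 px 409 217 R 6 col [131.  72. 138.] cm [ 27.29 -26.81] depth z 1.1
hub_1 0.47 px 358 238 R 5 col [164. 141.  24.] cm [34.88 -5.46] depth z 1.7
hub_1 0.46 px 314 248 R 6 col [130. 120. 112.] cm [43.25  7.77] depth z 1.4
hub_1 0.45 px 274 281 R 7 col [131. 122. 115.] cm [43.12 26.6 ] depth z 1.4
reel_1 0.5 px 353 188 R 3 col [103. 100.  96.] cm [ 53.56 -31.36] depth z 7.9
t 31.1 tcp [ 47.82 -22.5   19.23] yaw 0.0
cap 0.73 px 338 80 R 42 col [83. 78. 78.] cm [ 58.23 -24.36] depth z 1.2
hub_1 0.79 px 190 278 R 17 col [159. 140.   6.] cm [35.9  -6.74] depth z 1.8
hub_1 0.7 px 66 210 R 23 col [119. 114. 109.] cm [44.51  6.12] depth z 1.6
hub_1 0.55 px 365 327 R 17 col [123.  65. 136.] cm [ 28.95 -28.27] depth z 1.5
hub_1 0.53 px 0 216 R 14 col [58. 53. 49.] cm [43.84 13.78] depth z 0.6
reel_1 0.75 px 321 197 R 31 col [156. 151. 143.] cm [ 47.89 -22.54] depth z 8.2
```

{"api": "move_arm", "payload": {"jaw": [6,6,6,6,6,6,6,6,6,6,6], "dp": [[3.4,0.6,0],[3.5,0.6,0],[3.5,0.6,0],[0,0,3],[0,0,4],[0,0,4],[0,0,3.5],[0,0,2],[0,0,1.1],[0,0,0],[0,0,0]], "turn": [[0,0,0],[0,0,0],[0,0,0],[0,0,0],[0,0,0],[0,0,0],[0,0,0],[0,0,0],[0,0,0],[0,0,0],[0,0,0]]}}

```text
time_s: 32.22
position: [0.5831, -0.2435, 0.0183]
tool_rot: [[1.0, 0.001, 0.001], [0.001, -1.0, -0.0], [0.001, 0.0, -1.0]]
ft_force: [0.9, 0.4, 0.4]
grip_width: 0.0595
gripper_force: 0.0
```

{"api": "move_arm", "payload": {"jaw": [0,0,0,0,0,0], "dp": [[0,0,0],[0,0,0],[0,0,0],[0,0,0],[0,0,0],[0,0,0]], "turn": [[0,0,0],[0,0,0],[0,0,0],[0,0,0],[0,0,0],[0,0,0]]}}

```text
time_s: 32.72
position: [0.5834, -0.2437, 0.0194]
tool_rot: [[1.0, 0.001, 0.002], [0.001, -1.0, -0.002], [0.002, 0.002, -1.0]]
ft_force: [-1.0, 0.6, 6.0]
grip_width: 0.0243
gripper_force: 39.0
```

{"api": "move_arm", "payload": {"jaw": [0,0,0,0,0,0,0,0,0,0], "dp": [[0,0,-2],[0,0,-4],[0,0,-4],[0,0,-4],[0,0,-2],[-3.4,-0.6,0],[-3.5,-0.6,0],[-3.4,-0.6,0],[0,0,0],[0,0,0]], "turn": [[0,0,0],[0,0,0],[0,0,0],[0,0,0],[0,0,0],[0,0,0],[0,0,0],[0,0,0],[0,0,0],[0,0,0]]}}

```text
time_s: 33.55
position: [0.4787, -0.2251, 0.1786]
tool_rot: [[1.0, -0.0, 0.001], [-0.0, -1.0, -0.0], [0.001, 0.0, -1.0]]
ft_force: [0.7, 0.4, -0.7]
grip_width: 0.0243
gripper_force: 39.5
```

```bash
python3 - <<'E'
from h import *
near(['cap'],[.18],save='w16')
im,d,c,T=shot('wrist')
circ(321,215,42,.094); circ(320,265,28,.19)
E
```

```text
t 33.6 tcp [ 47.99 -22.56  17.86] yaw 0.0
cap 0.78 px 320 246 R 71 col [40. 38. 39.] cm [ 48.33 -22.48] depth z 17.2
guess [ 47.35 -22.68] tool d -0.72 0.11 tcp [ 48.07 -22.57  17.79]
circ 318 260 27 cm [ 48.34 -22.46] tool d 0.29 -0.11
guess [ 48.04 -22.56] tool d -0.01 -0.01 tcp [ 48.06 -22.57  17.77]
```

View pics/w16.png

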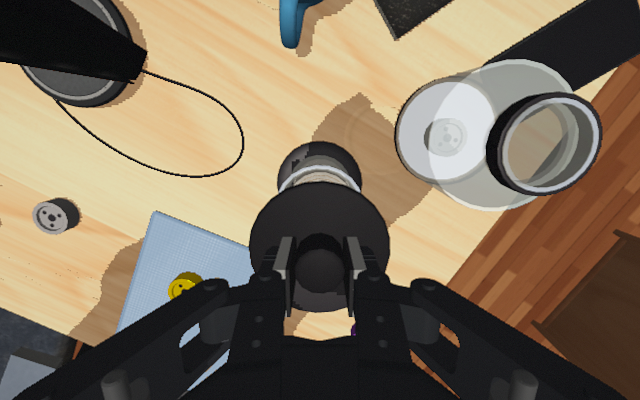

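{"api": "move_arm", "payload": {"jaw": [0,0,0,0,0,0,0,0], "dp": [[0.1,0,2],[0,0,2.5],[0,0,1.2],[0,0,0.5],[0,0,0.4],[0,0,0.3],[0,0,0.1],[0,0,0]], "turn": [[0,0,0],[0,0,0],[0,0,0],[0,0,0],[0,0,0],[0,0,0],[0,0,0],[0,0,0]]}}

```text
time_s: 34.47
position: [0.481, -0.2255, 0.1082]
tool_rot: [[1.0, 0.001, 0.001], [0.001, -1.0, -0.001], [0.001, 0.001, -1.0]]
ft_force: [0.6, 0.0, -0.1]
grip_width: 0.024
gripper_force: 39.5
```

{"api": "move_arm", "payload": {"jaw": [0,0,5,5,5,5,5,5,5,5,5], "dp": [[0,0,0.1],[0,0,0],[0,0,0],[0,0,0],[0,0,0],[0,0,-3],[0,0,-3],[0,0,-3],[0,0,0],[0,0,0],[0,0,0]], "turn": [[0,0,0],[0,0,0],[0,0,0],[0,0,0],[0,0,0],[0,0,0],[0,0,0],[0,0,0],[0,0,0],[0,0,0],[0,0,0]]}}

```text
time_s: 35.38
position: [0.4804, -0.2251, 0.1961]
tool_rot: [[1.0, 0.001, -0.001], [0.001, -1.0, 0.001], [-0.001, -0.001, -1.0]]
ft_force: [0.0, 0.8, 0.6]
grip_width: 0.05
gripper_force: 0.0
```

```bash
python3 - <<'E'
from h import *
im,d,c,T=near(['cap','reel_1'],[.10,.082],save='w17')
r=cams.outline_of('wrist','cap')[0]; v,u=np.nonzero(r['mask'])
p=np.array([at_d(c,T,a,b,d[b,a]) for a,b in zip(u[::3],v[::3]) if d[b,a]>0])
for lo,hi in((.09,.106),(.117,.13)):
    q=p[(p[:,2]>lo)&(p[:,2]<hi)]; m=q.mean(0); print(len(q),m.round(4),np.linalg.lstsq(np.c_[q[:,:2]-m[:2],np.ones(len(q))],q[:,2],rcond=None)[0].round(3))
E
```

```text
t 35.4 tcp [ 48.03 -22.5   19.56] yaw 0.0
cap 0.71 px 320 202 R 48 col [49. 46. 46.] cm [ 48.09 -22.52] depth z 10.0
cap 0.38 px 320 172 R 40 col [58. 54. 51.] cm [ 50.61 -22.47] depth z 0.9
1905 [ 0.4817 -0.2254  0.1002] [-0.002  0.001  0.1  ]
274 [ 0.4799 -0.2253  0.1219] [-0.049  0.001  0.122]
```

{"api": "move_arm", "payload": {"jaw": [7,7,7,7,7,7,7,7,7,7,7,7], "dp": [[-2,-2.6,0],[-2,-2.6,0],[-2,-2.6,0],[0,-4,0],[0,-4,0],[0,-4,0],[0,-4,0],[0,-4,0],[2.6,-1.4,0],[0,0,3.5],[0,0,3.5],[0,0,1.5]], "turn": [[0,0,0],[0,0,0],[0,0,0],[0,0,0],[0,0,0],[0,0,0],[0,0,0],[0,0,0],[0,0,0],[0,0,0],[0,0,0],[0,0,0]]}}

```text
time_s: 36.58
position: [0.4447, 0.0673, 0.1081]
tool_rot: [[1.0, 0.002, -0.006], [0.002, -1.0, 0.001], [-0.006, -0.001, -1.0]]
ft_force: [-0.3, -0.6, -0.4]
grip_width: 0.0702
gripper_force: 0.0
```

{"api": "move_arm", "payload": {"jaw": [7,7], "dp": [[0,0,0],[0,0,0]], "turn": [[0,0,0],[0,0,0]]}}

```text
time_s: 36.75
position: [0.4463, 0.0666, 0.1115]
tool_rot: [[1.0, 0.001, -0.002], [0.001, -1.0, 0.0], [-0.002, -0.0, -1.0]]
ft_force: [0.6, -0.3, -0.1]
grip_width: 0.07
gripper_force: 0.0
```

```bash
python3 - <<'E'
from h import *
near(['hub_1'],[.018])
circ(320,206,22,.018)
E
```

```text
t 36.8 tcp [44.7   6.65 11.24] yaw 0.0
hub_1 0.87 px 466 288 R 20 col [152. 146.  15.] cm [36.53 -6.64] depth z 1.7
hub_1 0.83 px 318 206 R 24 col [91. 87. 84.] cm [44.4   6.82] depth z 1.6
hub_1 0.59 px 100 206 R 29 col [108. 104. 101.] cm [44.3  25.02] depth z 1.6
hub_1 0.56 px 209 213 R 25 col [129. 124. 119.] cm [43.78 15.99] depth z 1.6
circ 318 207 22 cm [44.36  6.8 ] tool d -0.36 -0.16
guess [44.45  6.63] tool d -0.28 0.01 tcp [44.72  6.64 11.3 ]
```

{"api": "move_arm", "payload": {"jaw": [7,7,7,7,7,0,0,0,0,0], "dp": [[-0.3,-0.15,2],[0,0,3.5],[0,0,3.4],[0,0,1.6],[0,0,0],[0,0,0],[0,0,0],[0,0,0],[0,0,0],[0,0,0]], "turn": [[0,0,0],[0,0,0],[0,0,0],[0,0,0],[0,0,0],[0,0,0],[0,0,0],[0,0,0],[0,0,0],[0,0,0]]}}

```text
time_s: 37.73
position: [0.4446, 0.068, 0.0086]
tool_rot: [[1.0, 0.001, 0.004], [0.001, -1.0, -0.0], [0.004, 0.0, -1.0]]
ft_force: [-0.3, 0.2, 7.5]
grip_width: 0.036
gripper_force: 39.0
```

{"api": "move_arm", "payload": {"jaw": [0,0,0,0,0,0,0,0,0,0,0,0], "dp": [[0,0,-3],[0,0,-4.1],[0,0,-4.1],[0,0,-4.1],[-1,0,-4],[-1.4,3.4,0],[0,4,0],[0,4,0],[0,4,0],[0,4,0],[0,4,0],[1.8,3.5,0]], "turn": [[0,0,0],[0,0,0],[0,0,0],[0,0,0],[0,0,0],[0,0,0],[0,0,0],[0,0,0],[0,0,0],[0,0,0],[0,0,0],[0,0,0]]}}

```text
time_s: 38.73
position: [0.4358, -0.2031, 0.2015]
tool_rot: [[1.0, -0.001, 0.001], [-0.001, -1.0, -0.002], [0.001, 0.002, -1.0]]
ft_force: [0.5, -0.2, 1.1]
grip_width: 0.0357
gripper_force: 40.3
```

{"api": "move_arm", "payload": {"jaw": [0,0,0,0,0,0,0], "dp": [[1.9,3.1,0],[1.9,3.1,0],[1.9,3.1,0],[1.9,3.1,0],[1.9,3.1,0],[0,0,0],[0,0,0]], "turn": [[0,0,0],[0,0,0],[0,0,0],[0,0,0],[0,0,0],[0,0,0],[0,0,0]]}}

```text
time_s: 39.32
position: [0.5329, -0.3568, 0.2001]
tool_rot: [[1.0, -0.0, 0.0], [-0.0, -1.0, -0.0], [0.0, 0.0, -1.0]]
ft_force: [-0.9, 0.2, 0.4]
grip_width: 0.0359
gripper_force: 40.3
```

```bash
cat > can.py <<'E'
from h import *
near(['hub_1'],[.2],p=.6)
marks(['canister_mouth'],[.15])
E
python3 can.py
```

```text
t 39.4 tcp [ 53.26 -35.57  20.05] yaw 0.0
hub_1 0.81 px 320 259 R 40 col [95. 92. 89.] cm [ 52.95 -35.65] depth z 20.7
hub_1 0.67 px 317 194 R 14 col [131. 127. 123.] cm [ 56.58 -35.52] depth z 2.2
mark canister_mouth 0.85 322 225 [ 52.9  -35.69]
```

{"api": "move_arm", "payload": {"jaw": [0,0,0,0,6,6,6,7,7,7], "dp": [[-0.1,0.1,1],[0,0,2.5],[0,0,1.2],[0,0,0],[0,0,0],[0,0,0],[0,0,0],[0,0,-2],[0,0,-3],[0,0,0]], "turn": [[0,0,0],[0,0,0],[0,0,0],[0,0,0],[0,0,0],[0,0,0],[0,0,0],[0,0,0],[0,0,0],[0,0,0]]}}

```text
time_s: 40.35
position: [0.5332, -0.358, 0.2091]
tool_rot: [[1.0, 0.001, 0.007], [0.001, -1.0, -0.007], [0.007, 0.007, -1.0]]
ft_force: [-0.5, -0.3, 1.0]
grip_width: 0.0698
gripper_force: 0.0
```

```bash
python3 - <<'E'
from h import *
near(['hub_1'],[.02],save='w18')
E
```

```text
t 40.4 tcp [ 53.27 -35.76  20.66] yaw 0.1
hub_1 0.66 px 308 196 R 8 col [108. 105. 102.] cm [ 51.54 -34.52] depth z 2.2
hub_1 0.59 px 326 193 R 16 col [152. 148. 144.] cm [ 51.84 -36.67] depth z 3.9
hub_1 0.58 px 96 310 R 17 col [151. 128.   9.] cm [36.21 -7.01] depth z 1.8
```

{"api": "move_arm", "payload": {"jaw": [7,7,7,7,7,7,7,7,7,7,7,7], "dp": [[-1.4,-3.3,0],[-1.4,-3.3,0],[-1.4,-3.3,0],[-1.4,-3.3,0],[-1.4,-3.3,0],[-1.4,-3.3,0],[-1.4,-3.3,0],[-1.4,-3.3,0],[0,-4,0],[0,-4,0],[0,-4,0],[0,-4,0]], "turn": [[0,0,0],[0,0,0],[0,0,0],[0,0,0],[0,0,0],[0,0,0],[0,0,0],[0,0,0],[0,0,0],[0,0,0],[0,0,0],[0,0,0]]}}

```text
time_s: 41.45
position: [0.4186, 0.0689, 0.2024]
tool_rot: [[1.0, 0.0, -0.001], [0.0, -1.0, 0.0], [-0.001, -0.0, -1.0]]
ft_force: [1.1, -1.4, -0.3]
grip_width: 0.0697
gripper_force: 0.0
```

{"api": "move_arm", "payload": {"jaw": [7,7,7,7,7,7,7,7], "dp": [[0,-4,0],[0,-4,0],[1.9,-1.4,0],[0,0,3.5],[0,0,3.5],[0,0,2.4],[0,0,0],[0,0,0]], "turn": [[0,0,0],[0,0,0],[0,0,0],[0,0,0],[0,0,0],[0,0,0],[0,0,0],[0,0,0]]}}

```text
time_s: 42.12
position: [0.4379, 0.161, 0.1083]
tool_rot: [[1.0, 0.001, -0.003], [0.001, -1.0, -0.0], [-0.003, 0.0, -1.0]]
ft_force: [-0.5, -0.4, 1.9]
grip_width: 0.0696
gripper_force: 0.0
```

```bash
cat > hub.py <<'E'
from h import *
near(['hub_1'],[.018],p=.5)
circ(320,206,22,.018)
E
python3 hub.py
```

```text
t 42.2 tcp [43.88 16.11 10.95] yaw 0.0
hub_1 0.84 px 567 291 R 28 col [163. 157.   8.] cm [35.58 -6.16] depth z 1.8
hub_1 0.8 px 208 199 R 25 col [138. 133. 129.] cm [44.2  25.31] depth z 1.6
hub_1 0.66 px 318 204 R 24 col [96. 91. 88.] cm [43.75 16.29] depth z 1.6
circ 318 207 22 cm [43.64 16.27] tool d -0.29 -0.16
guess [43.73 16.1 ] tool d -0.2 0.01 tcp [43.93 16.11 11.03]
```

{"api": "move_arm", "payload": {"jaw": [7,7,7,7,7,0,0,0,0,0], "dp": [[-0.3,-0.15,2],[0,0,3.5],[0,0,3.4],[0,0,1.4],[0,0,0],[0,0,0],[0,0,0],[0,0,0],[0,0,0],[0,0,0]], "turn": [[0,0,0],[0,0,0],[0,0,0],[0,0,0],[0,0,0],[0,0,0],[0,0,0],[0,0,0],[0,0,0],[0,0,0]]}}

```text
time_s: 43.1
position: [0.4366, 0.1627, 0.0077]
tool_rot: [[1.0, 0.001, 0.004], [0.001, -1.0, 0.0], [0.004, -0.0, -1.0]]
ft_force: [-0.5, -0.6, 9.0]
grip_width: 0.0355
gripper_force: 39.0
```

{"api": "move_arm", "payload": {"jaw": [0,0,0,0,0,0,0,0,0,0,0,0], "dp": [[0,0,-3],[0,0,-4.1],[0,0,-4.1],[0,0,-4.1],[-1,0,-4],[-0.6,3.4,0],[0,4,0],[0,4,0],[0,4,0],[0,4,0],[0,4,0],[0,4,0]], "turn": [[0,0,0],[0,0,0],[0,0,0],[0,0,0],[0,0,0],[0,0,0],[0,0,0],[0,0,0],[0,0,0],[0,0,0],[0,0,0],[0,0,0]]}}

```text
time_s: 44.1
position: [0.4191, -0.1133, 0.2003]
tool_rot: [[1.0, 0.001, 0.003], [0.001, -1.0, -0.001], [0.003, 0.001, -1.0]]
ft_force: [2.4, 0.1, 0.5]
grip_width: 0.036
gripper_force: 40.4
```

{"api": "move_arm", "payload": {"jaw": [0,0,0,0,0,0,0,0,0], "dp": [[0,4,0],[1.9,3.4,0],[1.9,3.4,0],[1.9,3.4,0],[1.9,3.4,0],[1.9,3.4,0],[1.7,3.4,0],[0,0,0],[0,0,0]], "turn": [[0,0,0],[0,0,0],[0,0,0],[0,0,0],[0,0,0],[0,0,0],[0,0,0],[0,0,0],[0,0,0]]}}

```text
time_s: 44.85
position: [0.5319, -0.3565, 0.199]
tool_rot: [[1.0, -0.001, 0.0], [-0.001, -1.0, -0.0], [0.0, 0.0, -1.0]]
ft_force: [-0.4, 1.1, -0.2]
grip_width: 0.036
gripper_force: 40.4
```

```bash
python3 can.py
```

```text
t 44.9 tcp [ 53.16 -35.53  19.94] yaw 0.0
hub_1 0.88 px 328 194 R 16 col [144. 140. 136.] cm [ 56.47 -36.06] depth z 4.0
hub_1 0.81 px 98 315 R 20 col [146. 124.   8.] cm [ 49.45 -23.15] depth z 1.8
hub_1 0.77 px 319 258 R 40 col [95. 92. 89.] cm [ 52.94 -35.6 ] depth z 20.7
mark canister_mouth 0.95 321 224 [ 52.93 -35.55]
```

{"api": "move_arm", "payload": {"jaw": [0,0,0,0,6,6,6,7,7,7], "dp": [[-0.1,0.1,1],[0,0,2.5],[0,0,1.2],[0,0,0],[0,0,0],[0,0,0],[0,0,0],[0,0,-2],[0,0,-3],[0,0,0]], "turn": [[0,0,0],[0,0,0],[0,0,0],[0,0,0],[0,0,0],[0,0,0],[0,0,0],[0,0,0],[0,0,0],[0,0,0]]}}

```text
time_s: 45.88
position: [0.5321, -0.3574, 0.2075]
tool_rot: [[1.0, 0.001, 0.007], [0.001, -1.0, -0.007], [0.007, 0.007, -1.0]]
ft_force: [0.4, 0.3, 0.7]
grip_width: 0.07
gripper_force: 0.0
```

```bash
python3 - <<'E'
from h import *
near(['hub_1'],[.02],save='w19')
E
```

```text
t 45.9 tcp [ 53.17 -35.7   20.51] yaw 0.1
hub_1 0.9 px 318 194 R 18 col [126. 122. 119.] cm [ 51.64 -35.67] depth z 5.7
hub_1 0.83 px 96 311 R 18 col [149. 127.  13.] cm [36.09 -7.11] depth z 1.8
hub_1 0.59 px 337 196 R 5 col [117. 113. 110.] cm [ 51.34 -37.87] depth z 4.0
```

{"api": "move_arm", "payload": {"jaw": [7,7,7,7,7,7,7,7,7,7,7,7], "dp": [[-1.4,-3.3,0],[-1.4,-3.3,0],[-1.4,-3.3,0],[-1.4,-3.3,0],[-1.4,-3.3,0],[-1.4,-3.3,0],[-1.4,-3.3,0],[-1.3,-3.3,0],[0,-4,0],[0,-4,0],[0,-4,0],[0,-4,0]], "turn": [[0,0,0],[0,0,0],[0,0,0],[0,0,0],[0,0,0],[0,0,0],[0,0,0],[0,0,0],[0,0,0],[0,0,0],[0,0,0],[0,0,0]]}}

```text
time_s: 46.98
position: [0.4185, 0.0694, 0.2012]
tool_rot: [[1.0, 0.0, -0.001], [0.0, -1.0, 0.0], [-0.001, -0.0, -1.0]]
ft_force: [0.7, -1.0, -0.2]
grip_width: 0.0702
gripper_force: 0.0
```

{"api": "move_arm", "payload": {"jaw": [7,7,7,7,7,7,7,7,7,7], "dp": [[0,-4,0],[0,-4,0],[0,-4,0],[0,-4,0],[2.2,-2.3,0],[0,0,3.5],[0,0,3.5],[0,0,2.4],[0,0,0],[0,0,0]], "turn": [[0,0,0],[0,0,0],[0,0,0],[0,0,0],[0,0,0],[0,0,0],[0,0,0],[0,0,0],[0,0,0],[0,0,0]]}}

```text
time_s: 47.82
position: [0.4407, 0.2504, 0.1071]
tool_rot: [[1.0, 0.001, -0.003], [0.001, -1.0, -0.001], [-0.003, 0.001, -1.0]]
ft_force: [0.8, 0.5, -0.3]
grip_width: 0.0699
gripper_force: 0.0
```

```bash
python3 hub.py
```

```text
t 47.9 tcp [44.16 25.06 10.85] yaw 0.0
circ 314 206 23 cm [44.09 25.61] tool d -0.13 -0.53
guess [44.04 25.07] tool d -0.17 0.01 tcp [44.21 25.07 10.94]
```

{"api": "move_arm", "payload": {"jaw": [7,7,7,7,7,0,0,0,0,0], "dp": [[-0.15,-0.5,2],[0,0,3.5],[0,0,3.4],[0,0,1.3],[0,0,0],[0,0,0],[0,0,0],[0,0,0],[0,0,0],[0,0,0]], "turn": [[0,0,0],[0,0,0],[0,0,0],[0,0,0],[0,0,0],[0,0,0],[0,0,0],[0,0,0],[0,0,0],[0,0,0]]}}

```text
time_s: 48.8
position: [0.4409, 0.2559, 0.0079]
tool_rot: [[1.0, 0.001, 0.004], [0.001, -1.0, 0.001], [0.004, -0.001, -1.0]]
ft_force: [-1.1, -0.3, 8.3]
grip_width: 0.0358
gripper_force: 39.1
```

{"api": "move_arm", "payload": {"jaw": [0,0,0,0,0,0,0,0,0,0,0,0], "dp": [[0,0,-3],[0,0,-4.1],[0,0,-4.1],[0,0,-4.1],[-1,0,-4],[-1,3.4,0],[0,4,0],[0,4,0],[0,4,0],[0,4,0],[0,4,0],[0,4,0]], "turn": [[0,0,0],[0,0,0],[0,0,0],[0,0,0],[0,0,0],[0,0,0],[0,0,0],[0,0,0],[0,0,0],[0,0,0],[0,0,0],[0,0,0]]}}

```text
time_s: 49.8
position: [0.4196, -0.0202, 0.2002]
tool_rot: [[1.0, 0.001, 0.003], [0.001, -1.0, -0.001], [0.003, 0.001, -1.0]]
ft_force: [1.0, 0.7, -0.1]
grip_width: 0.0358
gripper_force: 40.3
```

{"api": "move_arm", "payload": {"jaw": [0,0,0,0,0,0,0,0,0,0,0,0], "dp": [[0,4,0],[0,4,0],[0,4,0],[0,1.4,0],[1.9,3.4,0],[1.9,3.4,0],[1.9,3.4,0],[1.9,3.4,0],[1.9,3.4,0],[1.6,3.4,0],[0,0,0],[0,0,0]], "turn": [[0,0,0],[0,0,0],[0,0,0],[0,0,0],[0,0,0],[0,0,0],[0,0,0],[0,0,0],[0,0,0],[0,0,0],[0,0,0],[0,0,0]]}}

```text
time_s: 50.8
position: [0.5313, -0.3576, 0.199]
tool_rot: [[1.0, -0.001, 0.001], [-0.001, -1.0, -0.0], [0.001, 0.0, -1.0]]
ft_force: [-0.2, 1.7, -0.8]
grip_width: 0.0358
gripper_force: 40.3
```

```bash
python3 can.py
```

```text
t 50.9 tcp [ 53.11 -35.63  19.94] yaw 0.0
hub_1 0.72 px 97 316 R 20 col [146. 125.  11.] cm [ 49.35 -23.21] depth z 1.8
hub_1 0.6 px 319 258 R 40 col [96. 92. 90.] cm [ 52.92 -35.7 ] depth z 20.7
hub_1 0.6 px 318 195 R 19 col [128. 124. 121.] cm [ 56.37 -35.67] depth z 5.7
mark canister_mouth 0.55 321 221 [ 53.12 -35.6 ]
```

{"api": "move_arm", "payload": {"jaw": [0,0,0,0,6,6,6,7,7,7,7,7], "dp": [[0,0,1],[0,0,2.5],[0,0,1.2],[0,0,0],[0,0,0],[0,0,0],[0,0,0],[0,0,-2],[0,0,-3],[0,0,-2],[0,0,0],[0,0,0]], "turn": [[0,0,0],[0,0,0],[0,0,0],[0,0,0],[0,0,0],[0,0,0],[0,0,0],[0,0,0],[0,0,0],[0,0,0],[0,0,0],[0,0,0]]}}

```text
time_s: 52.0
position: [0.5315, -0.3564, 0.2228]
tool_rot: [[1.0, 0.001, 0.002], [0.001, -1.0, -0.002], [0.002, 0.002, -1.0]]
ft_force: [0.4, 0.6, 0.1]
grip_width: 0.0705
gripper_force: 0.0
```

```bash
python3 - <<'E'
from h import *
im,d,c,T=near(['hub_1','cap'],[.02,.1])
near(['hub_1','reel_1'],[.018,.018],p=.2,cls='scene')
im2,_,_,_=shot('side'); im3,_,_,_=shot('scene')
a=cv2.resize(im2[200:350,180:420],(400,250),interpolation=cv2.INTER_CUBIC)
b=cv2.resize(im3[140:340,80:430],(400,229))
w=cv2.resize(im[80:350,60:560],(400,216))
cv2.imwrite('pics/fin.png',np.vstack([np.hstack([a,np.vstack([b,np.zeros((21,400,3),np.uint8)])]),np.hstack([w,w*0])])[:,:,::-1])
E
```

```text
t 52.0 tcp [ 53.11 -35.61  22.14] yaw 0.0
hub_1 0.85 px 108 302 R 17 col [148. 128.  18.] cm [36.  -7.2] depth z 1.7
hub_1 0.73 px 321 190 R 19 col [130. 126. 122.] cm [ 51.53 -35.8 ] depth z 7.5
cap 0.62 px 186 244 R 42 col [59. 56. 57.] cm [ 48.19 -22.63] depth z 10.0
t 52.2 tcp [ 53.1  -35.6   22.04] yaw 0.0
hub_1 0.54 px 409 217 R 6 col [122.  66. 133.] cm [ 27.48 -26.84] depth z 1.2
```

View pics/fin.png

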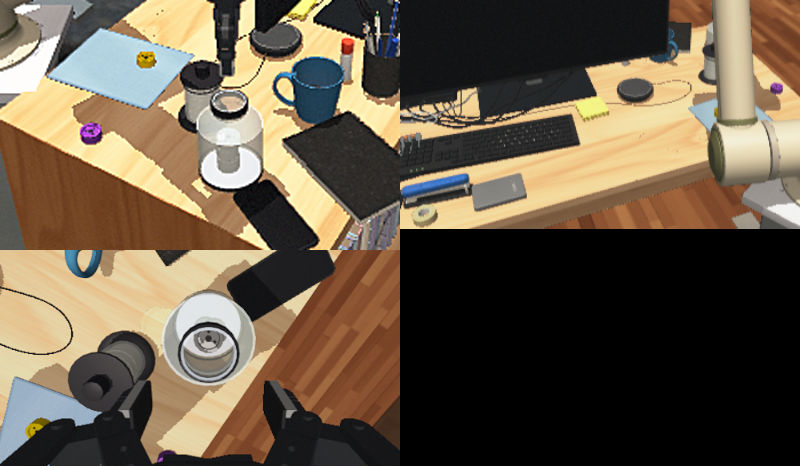

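```bash
python3 -c "
from rig import ticket
print(ticket.close_job())"
```

```text
the job is handed in; nothing more can be done
None
```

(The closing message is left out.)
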